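# Test the safety switch and charge the luthier's bowl polisher

### The job

Before the fittings are polished, test the safety switch: press the red test button so that the blue lever drops, then lift the lever fully back up. Then use the scoop to move all the wooden balls from the blue tray into the polisher's orange bowl (do not pick balls out of the tray with the fingers; one that gets spilt on the bench may be picked up by hand), and lay the scoop back upright on its cork mat. Leave the other things on the bench where they are.

Things in the scene. Friction and masses are not known exactly. Their poses are not given: they have to be found in the camera images.
- scoop: Steel scoop pan, 100 mm long (x) by 92 mm wide (y), floor 2 mm thick; rear wall and side walls 38 mm high, 2.5 mm thick; the open mouth is at its -x end, the lip at x = -50 mm. 0.18 kg, balance point near x = +8 mm, 38 mm high. Origin: centre of the pan's underside, z up out of the pan.
- scoop_grip (a point): Middle of the scoop's wooden bail handle, at x = +8, z = 77 mm in the scoop's frame, same axes: a level bar across the pan (along y, 92 mm long), 16 mm thick in x, from 66 to 88 mm high, on a thin post at each side; the pan is open below it. Pinched fore and aft from above, it does not turn in the grip.
- scoop_mat: Flat cork mat, 170 (x) by 130 (y) by 4 mm, fixed to the bench; the scoop's place. Origin: centre of its underside, z up.
- ball_tray: Blue tray of balls, fixed. Flat floor, top 4 mm high, x -110 to +150, y -67 to +67 mm; upright walls 40 mm high at the far (+x) end and sides. The near (-x, robot's) end is a 45 degree ramp from the floor at x = -110 up to 50 mm at x = -156 mm, ending at an upright wall, top 80 mm: draw the scoop along the floor, mouth to -x, and up it. Origin: at the bench top, z up.
- polisher: Bowl polisher fixed to the bench: round green base with an open orange bowl. Bowl rim at 130 mm height, 214 mm inside diameter at the rim, 170 mm at its flat floor, which is at 56 mm. Origin: on its axis, at the bench top, z up.
- switch_box: White safety-switch box fixed to the bench, 100 (x) by 130 (y) by 90 mm high, front to -x. On its top: the blue lever (hinge along y at x = -10, y = -30, height 100 mm) and the red test button (x = -22, y = +38 mm). Origin: centre of its underside, z up.
- main_lever (a joint): Blue lever's angle, rad: 0 = fully up, on (leaning 0.2 rad past vertical, away from the front, resting by its own weight); 0.95 = dropped, off (leaning 0.75 rad from vertical towards the box's front, -x). Over-centre: from either side of vertical (0.2 rad) it falls to that end. Very light to move.
- lever_tip (a point): Tip of the blue lever, 70 mm from its hinge. The lever is a paddle 24 mm wide (along the box's y) and 12 mm thick.
- test_button (a joint): How far the red test button is pressed, m: 0 = out, 0.006 = fully in (about 5 N). Pressing it in by about 4 mm or more trips the lever.
- test_top (a point): Centre of the top face of the red test button (28 mm diameter, 12 mm above its yellow collar, pressed straight down).
- mallet: Hammer 240 mm long lying on the bench, a bystander.
- brush: Brush 200 mm long lying on the bench, a bystander.
- ball0: Pale wooden polishing ball, faceted (octagonal seen along each axis), 36 mm across flats, 20 g, smooth (friction 0.25): slides rather than rolls. Origin: its centre.
- ball1: Pale wooden polishing ball, faceted (octagonal seen along each axis), 36 mm across flats, 20 g, smooth (friction 0.25): slides rather than rolls. Origin: its centre.
- ball2: Pale wooden polishing ball, faceted (octagonal seen along each axis), 36 mm across flats, 20 g, smooth (friction 0.25): slides rather than rolls. Origin: its centre. May be absent (None).
- ball3: Pale wooden polishing ball, faceted (octagonal seen along each axis), 36 mm across flats, 20 g, smooth (friction 0.25): slides rather than rolls. Origin: its centre. May be absent (None).
- ball4: Pale wooden polishing ball, faceted (octagonal seen along each axis), 36 mm across flats, 20 g, smooth (friction 0.25): slides rather than rolls. Origin: its centre. May be absent (None).
- ball5: Pale wooden polishing ball, faceted (octagonal seen along each axis), 36 mm across flats, 20 g, smooth (friction 0.25): slides rather than rolls. Origin: its centre. May be absent (None).
- ball6: Pale wooden polishing ball, faceted (octagonal seen along each axis), 36 mm across flats, 20 g, smooth (friction 0.25): slides rather than rolls. Origin: its centre. May be absent (None).
- ball7: Pale wooden polishing ball, faceted (octagonal seen along each axis), 36 mm across flats, 20 g, smooth (friction 0.25): slides rather than rolls. Origin: its centre. May be absent (None).
- ball8: Pale wooden polishing ball, faceted (octagonal seen along each axis), 36 mm across flats, 20 g, smooth (friction 0.25): slides rather than rolls. Origin: its centre. May be absent (None).
- ball9: Pale wooden polishing ball, faceted (octagonal seen along each axis), 36 mm across flats, 20 g, smooth (friction 0.25): slides rather than rolls. Origin: its centre. May be absent (None).
- ball10: Pale wooden polishing ball, faceted (octagonal seen along each axis), 36 mm across flats, 20 g, smooth (friction 0.25): slides rather than rolls. Origin: its centre. May be absent (None).
- ball11: Pale wooden polishing ball, faceted (octagonal seen along each axis), 36 mm across flats, 20 g, smooth (friction 0.25): slides rather than rolls. Origin: its centre. May be absent (None).
Things that resemble listed ones, but are neither listed nor needed, are in the scene too. What is shaped like the ball6 but turquoise is not meant. What is shaped like the scoop but turquoise is not meant.

How it is judged:
By the outcome, as a careful person would: the job done as asked, in the order asked, and still so for the second after the job is handed in, with the robot touching nothing.
Of ball2, ball3, ball4, ball5, ball6, ball7, ball8, ball9, ball10, ball11 only 6 to 10 are there at a start; the rules pass over those that are not, and their reading is None.
At some moment in a run one of scoop, ball1, ball5, ball9 may be knocked a few centimetres aside while the robot is not near it.
It also fails if it takes over 210 s, if anything falls off the work surface, if the arm or the gripper's body presses on something with over 40 N, if the wrist force passes 120 N, or if a joint passes its speed limit or range.

### The arm

A 6-joint arm with a two-finger parallel gripper is mounted at the origin on the work surface. World frame = base frame: x ahead of the robot, y to its left, z up, the work surface at z = 0. Lengths are in m, angles in rad, forces in N, time in s.
With the tool pointing down it reaches from about 0.35 to 0.975 m from the base axis. Payload 4.9 kg.
Tool frame: the origin (TCP) lies at the very end of the fingers, on their centre line; the grasp point (between the pads) lies 19 mm behind it (ctrl.tcp_to_grasp is the z of the grasp point in the tool frame, in m); z points along the fingers, y is the line along which they close (so a half turn about z gives the same grasp; the last joint's range is limited). The gripper opens to 85 mm and grips with 20 to 120 N. Pads are 22 mm wide; open, the fingers measure 114 mm over their backs; the gripper's body (76 mm by 85 mm) begins 54 mm behind the grasp point. The pads swing forward as they close: fully open they stand 13 mm farther back than shut.
Start: joints at [1.117, 0.053, 1.613, -0, 1.476, -0.119], TCP at [0.205, 0.59, 0.231] pointing down, gripper open.
Joint ranges: [-3.01, 3.01], [-1.01, 2.22], [0.06, 2.58], [-1.02, 4.17], [0.09, 2.62], [-3.14, 3.14]. Speed limits (rad/s): [2.57, 2.57, 3.14, 3.14, 3.14, 3.14].

### API

Orientations are given as a rotation vector (axis times angle).
In Python, from station import ctrl, eyes, job, nets gives the robot as it stands. The module is installed in compiled form; this text tells all that it offers.
- The arm moves only by the tool jog_arm, never from a script. Its argument "commands" is one flat list of numbers, 7 for each row, row after row: the shift along the tool's x, y, z each as a share of 0.06 m, from -1 to 1, then the turn, a rotation vector about the tool's x, y, z each as a share of 0.1 rad, from -1 to 1, then the finger opening in mm, from 0 to 85.4. In form: [x, y, z, ax, ay, az, grip, x, y, z, ax, ay, az, grip, ...]. A call has 1 to 20 rows; each row shifts and turns the commanded pose from where the row before left it, along the tool's axes as they then stand; what a row does not reach is not made up. A row lasts 1/8 s, in which the tool goes at most 62.5 mm and 10.7 degrees, less where a joint would pass 70% of its speed; a pose out of reach is approached as far as the arm can. A call with a number of a shift or a turn outside -1 to 1 is refused whole. A call with a gripper value outside its range is refused whole. The fingers move at their own pace and stop on an object; "newtons" is the grip in N (left out, the last holds). Time passes only in rows, so rows that do not move let the fingers close. It gives the time, the measured TCP pose, the force, the opening and the grip force at its end, in the units of the state.
- ctrl.get_obs(): the state, without advancing time (a new reading comes with each control period).
- eyes.get_image(name): name is "scene" or "top" or "wrist"; returns a dict with "image" (400x640x3 uint8, red, green, blue), "z_map" (400x640 float32, m along the optical axis (not along the pixel's ray), 0 where there is no reading), "K" (3x3 intrinsics, pixels), "cam_to_world" (4x4, takes a point from camera to world coordinates). Camera axes: x right, y up, looking along -z (the intrinsics and any distortion apply to the point x, -y, -z); pixel columns grow to the right and rows downward; lengths in m; the calibration is good to about 2 mm. A picture is of the moment at which its call begins.
- job.finish_job(): hands the job in; it is judged then, once.
Trained networks look in the newest picture that a camera, given by its name, has taken for a name from the list of things; names that differ only in an ending like _2 or _b are one class to them, and where a whole thing is asked for, a point or a joint stands for the part that bears it (a point fixed in the world has none). Each returns a list of dicts, best first, with "p" (0 to 1); they miss things now and then, are a little off and sometimes report something else, mostly with a low value. They report only what shows in the picture. A call takes as long as a camera call. They do not tell look-alikes from the thing itself.
- nets.silhouettes(camera, name): "mask" (400x640 bool, what is visible of it) and "bbox" ([left, top, right, bottom] in pixels, round what is visible of it).
The state is a dict: "t": time; "q": joint angles; "dq": joint speeds; "effort": joint torques, N m; "tool_pos": TCP position; "tool_rot": TCP orientation; "contact_force": force on the tool from outside, world axes, zero at the start; "wrist_torque": the same for the moment, N m; "opening": finger opening in m; "grip_force": force on a finger pad.
Only numpy, scipy, OpenCV 4.12 (cv2) and the standard library are available. Lean on these libraries where they do the work, as an engineer would, in place of code of your own. Each camera call takes 0.05 s, during which the arm holds its last target. There are 200 camera calls.

## Working session

There is one attempt and no reset: what is moved stays moved. The work goes in short steps, Python scripts to look and compute and a tool call to move; the robot and the scene stay as the last step left them, time stands still between calls to the robot, and variables do not carry over. Pictures are saved under pics/ and viewed, at most 14 in all, crops included, and the job is handed in when it is done.

Besides the shell and the picture viewer there is one more tool, called after ">>>" as a command line: name --argument value ..., lists and objects as JSON in quotes. jog_arm: Moves the arm, as the interface text tells. Shift numbers are shares of 0.06 m and turn numbers shares of 0.1 rad, none past 1 either way. Its arguments: {"type":"object","properties":{"commands":{"type":"array","items":{"type":"number"}},"newtons":{"type":"number"}},"required":["commands"]}

```bash
mkdir -p pics; cat > h.py <<'E'
import numpy as np, cv2
from station import ctrl, eyes, job, nets
def cloud(d):
    z=d["z_map"];K=d["K"];M=d["cam_to_world"]
    v,u=np.mgrid[:400,:640]
    P=np.stack([(u-K[0,2])/K[0,0]*z,-(v-K[1,2])/K[1,1]*z,-z],-1)
    W=P@M[:3,:3].T+M[:3,3]; W[z==0]=np.nan
    return W
def save(d,n,s=1): cv2.imwrite("pics/"+n,cv2.resize(d["image"][:,:,::-1],None,fx=s,fy=s))
E
python3 - <<'E'
from h import *
ims={}
for c in ["top","scene"]:
    d=eyes.get_image(c); save(d,c+"1.png",1.25); W=cloud(d); print(c,d["K"].tolist(),d["cam_to_world"].round(3).tolist())
    np.save(c+".npy",W)
    for n in ["scoop","scoop_mat","ball_tray","polisher","switch_box","main_lever","test_button","ball0"]:
        for r in nets.silhouettes(c,n)[:14]:
            if r["p"]<.3: continue
            m=r["mask"]; p=W[m]; p=p[~np.isnan(p[:,0])]
            rgb=d["image"][m].mean(0).astype(int)
            if len(p): print(n,round(r["p"],2),r["bbox"],np.median(p,0).round(3),"z95",np.percentile(p[:,2],95).round(3),rgb, "lo",np.percentile(p,2,axis=0).round(3)[:2],"hi",np.percentile(p,98,axis=0).round(3)[:2])
print(ctrl.get_obs()["tool_rot"],ctrl.tcp_to_grasp)
E
```

```text
top [[459.788890156598, 0.0, 319.0839197096444], [0.0, 459.788890156598, 189.71557379310428], [0.0, 0.0, 1.0]] [[-0.0, 0.975, -0.22, 0.189], [-1.0, -0.001, -0.003, -0.002], [-0.003, 0.22, 0.975, 1.414], [0.0, 0.0, 0.0, 1.0]]
scoop 0.87 [398.1, 252.6, 439.7, 298.9] [ 0.24  -0.294  0.005] z95 0.09 [ 95 210 200] lo [ 0.187 -0.351] hi [ 0.297 -0.241]
scoop 0.67 [309.4, 185.0, 347.6, 223.1] [ 0.46  -0.025  0.009] z95 0.094 [214 204 198] lo [ 0.413 -0.07 ] hi [0.509 0.018]
scoop 0.46 [199.2, 128.6, 273.6, 205.6] [0.56 0.25 0.06] z95 0.13 [234 167  62] lo [0.451 0.147] hi [0.652 0.345]
scoop_mat 0.79 [304.0, 176.5, 352.7, 233.7] [ 0.464 -0.01   0.005] z95 0.01 [243 202 138] lo [ 0.382 -0.088] hi [0.55  0.046]
scoop_mat 0.32 [146.7, 154.3, 165.2, 214.5] [0.498 0.513 0.018] z95 0.024 [192 182 173] lo [0.43 0.48] hi [0.611 0.546]
ball_tray 0.92 [373.4, 123.3, 439.9, 230.4] [ 0.591 -0.261  0.008] z95 0.046 [ 58 104 186] lo [ 0.393 -0.342] hi [ 0.709 -0.175]
ball_tray 0.58 [383.6, 177.9, 394.3, 187.2] [ 0.521 -0.219  0.038] z95 0.044 [239 208 145] lo [ 0.508 -0.235] hi [ 0.536 -0.205]
polisher 0
[... 3185 characters left out ...]
4] hi [ 0.586 -0.239]
ball0 0.61 [250.6, 236.8, 254.5, 246.0] [ 0.537 -0.265  0.037] z95 0.043 [203 174 132] lo [ 0.52  -0.279] hi [ 0.549 -0.249]
ball0 0.6 [245.8, 223.1, 252.3, 226.7] [ 0.464 -0.27   0.036] z95 0.043 [199 171 128] lo [ 0.448 -0.283] hi [ 0.474 -0.256]
ball0 0.54 [234.8, 220.0, 241.2, 231.8] [ 0.47  -0.307  0.036] z95 0.044 [199 171 128] lo [ 0.457 -0.321] hi [ 0.48  -0.295]
ball0 0.51 [205.8, 256.8, 217.2, 268.5] [ 0.602 -0.409  0.029] z95 0.038 [ 85 161 156] lo [ 0.568 -0.429] hi [ 0.615 -0.394]
ball0 0.44 [240.5, 247.3, 252.6, 257.4] [ 0.58  -0.296  0.034] z95 0.043 [184 160 130] lo [ 0.552 -0.313] hi [ 0.591 -0.28 ]
[5.23448508e-01 3.09765585e+00 2.12804297e-05] -0.0187
```

```bash
python3 - <<'E'
import cv2
a=cv2.imread("pics/top1.png"); cv2.imwrite("pics/top1c.png",cv2.resize(a[90:410,120:620],(800,512),interpolation=cv2.INTER_CUBIC))
import numpy as np
W=np.load("top.npy").reshape(-1,3); W=W[~np.isnan(W[:,0])]
S=np.load("scene.npy").reshape(-1,3); S=S[~np.isnan(S[:,0])]
def box(n,P,x0,x1,y0,y1,z0,z1):
    p=P[(P[:,0]>x0)&(P[:,0]<x1)&(P[:,1]>y0)&(P[:,1]<y1)&(P[:,2]>z0)&(P[:,2]<z1)][:,:2]
    r=cv2.minAreaRect((p*1000).astype(np.float32)); print(n,len(p),np.round(r[0],1),np.round(r[1],1),round(r[2],1))
for nm,P in (("t",W),("s",S)):
    print(nm)
    box("mat",P,.36,.57,-.11,.07,.002,.012)
    box("grip",P,.38,.55,-.1,.05,.082,.11)
    box("scooprim",P,.38,.55,-.1,.05,.034,.046)
    box("trayside",P,.35,.8,-.4,-.12,.034,.05)
    box("traynear",P,.35,.5,-.4,-.12,.073,.09)
    box("boxtop",P,.58,.8,-.06,.12,.086,.1)
    box("button",P,.6,.7,.04,.1,.108,.13)
    box("lever",P,.6,.75,-.05,.04,.12,.2)
    box("levertip",P,.6,.75,-.05,.04,.16,.2)
    box("bowl",P,.4,.7,.1,.4,.122,.136)
E
```

```text
t
mat 2203 [465.  -20.9] [209.3 178.2] 0.6
grip 176 [467.3 -25.8] [91.9 17.3] 87.8
scooprim 74 [462.4 -25.1] [91.5 95.6] 89.6
trayside 1388 [ 558.4 -295.3] [316.5 217.8] 8.7
traynear 83 [ 399.1 -282.9] [  4.9 140.9] 9.2
boxtop 983 [667.5  29.4] [129.8 101.3] 87.0
button 68 [648.   67.6] [28.1 24.2] 0.3
lever 108 [664.7  -0.8] [23.2 25.7] 88.4
levertip 46 [668.5  -1. ] [23.1 17.8] 90.0
bowl 535 [548.8 241.6] [222.5 221.2] 27.4
s
mat 1079 [464.9 -19.8] [209.4 179.3] 0.0
grip 112 [468.1 -23.6] [91.4 16.9] 87.3
scooprim 64 [464.1 -24.7] [94.9 94.6] 0.0
trayside 944 [ 557.3 -295.7] [318.6 219.3] 8.7
traynear 76 [ 398.9 -281.9] [  9.9 139.5] 8.2
boxtop 760 [669.1  30.5] [130.3 101.8] 86.6
button 47 [649.1  73. ] [31.1 28.5] 62.5
lever 51 [6.683e+02 5.000e-01] [23.  14.7] 87.9
levertip 27 [ 6.709e+02 -2.000e-01] [20.4 12.3] 80.2
bowl 345 [549.8 241.6] [220.3 223.9] 70.8
```

View pics/top1c.png

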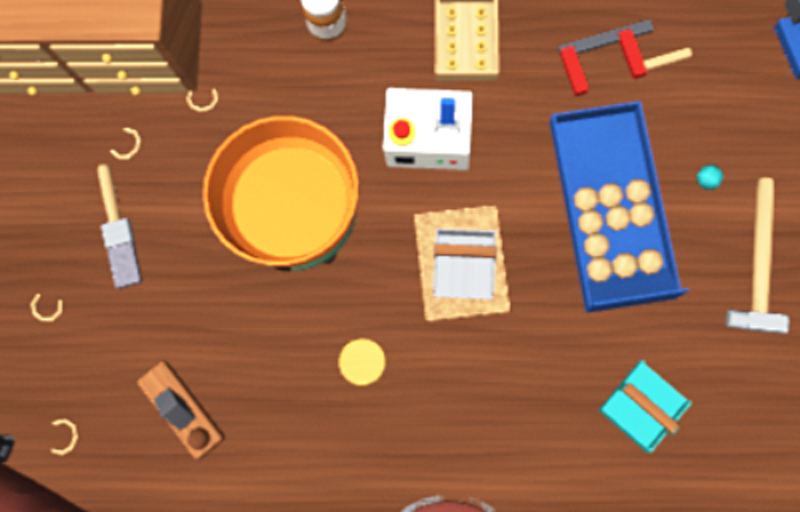

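The crop shows the steel scoop on its mat at about (465,265) px with the mouth towards the robot. The tray is at (617,205) with 10 balls, all in its near half. The bowl is at (281,190) and the switch box at (428,128). The turquoise scoop and ball are decoys.

```bash
cat >> h.py <<'E'
from scipy.spatial.transform import Rotation as Rn
RB=np.array([[0,1,0],[1,0,0],[0,0,-1.]])   # tool y->x, tool x->y, z->-z
def Rw(yaw,tilt): return Rn.from_euler("ZY",[yaw,tilt]).as_matrix()
def tip(p,yaw,tilt=0): return np.array(p,float),Rw(yaw,tilt)@RB
G=np.array([.008,0,.058])
def scp(p,yaw,tilt=0,pt=(0,0,0)):  # scoop: its frame point pt is put at p
    R=Rw(yaw,tilt); return np.array(p,float)+R@(G-np.array(pt)),R@RB
TO=np.array([.555,-.2585]);TY=.152
def tray(x,y,z): return np.array([TO[0]+x*np.cos(TY)-y*np.sin(TY),TO[1]+x*np.sin(TY)+y*np.cos(TY),z])
def plan(wps,start=None):
    """wps: (pose, grip, speed m/row, hold rows)"""
    o=ctrl.get_obs(); p,R=(o["tool_pos"],Rn.from_rotvec(o["tool_rot"]).as_matrix()) if start is None else start
    rows=0
    for (P,Q),g,v,h in wps:
        d=np.linalg.norm(P-p);a=Rn.from_matrix(R.T@Q).magnitude()
        n=max(1,int(np.ceil(max(d/v,a/.097)-1e-6)));out=[]
        for k in range(n):
            f=1/(n-k)
            s=np.round(R.T@(P-p)*f/.06,2); w=np.round(Rn.from_matrix(R.T@Q).as_rotvec()*f/.1,2)
            out.append([*s,*w,g]); p=p+R@(s*.06); R=R@Rn.from_rotvec(w*.1).as_matrix()
        out+=[[0]*6+[g]]*h; rows+=len(out)
        print(len(out),"| "+", ".join(",".join("%g"%(x+0) for x in r) for r in out))
    print("rows",rows); return p,R
E
python3 - <<'E'
from h import *
plan([(tip([.648,.069,.2],0),0,.055,1),(tip([.648,.069,.125],0),0,.04,0),(tip([.648,.069,.112],0),0,.005,0)])
E
```

```text
14 | -0.76,-0.44,0.04,0,0,0.95,0, -0.79,-0.37,0.04,0,0,0.95,0, -0.83,-0.29,0.04,0,0,0.95,0, -0.85,-0.22,0.04,0,0,0.95,0, -0.87,-0.13,0.04,0,0,0.95,0, -0.87,-0.05,0.04,0,0,0.95,0, -0.88,0.03,0.04,0,0,0.95,0, -0.87,0.12,0.04,0,0,0.95,0, -0.85,0.2,0.04,0,0,0.95,0, -0.83,0.28,0.04,0,0,0.95,0, -0.8,0.35,0.04,0,0,0.95,0, -0.77,0.43,0.04,0,0,0.95,0, -0.72,0.5,0.04,0,0,0.96,0, 0,0,0,0,0,0,0
2 | 0,0,0.63,0,0,0,0, 0,0,0.62,0,0,0,0
3 | 0,0,0.07,0,0,0,0, 0,0,0.07,0,0,0,0, 0,0,0.08,0,0,0,0
rows 19
```

>>> jog_arm --commands '[-0.76, -0.44, 0.04, 0, 0, 0.95, 0, -0.79, -0.37, 0.04, 0, 0, 0.95, 0, -0.83, -0.29, 0.04, 0, 0, 0.95, 0, -0.85, -0.22, 0.04, 0, 0, 0.95, 0, -0.87, -0.13, 0.04, 0, 0, 0.95, 0, -0.87, -0.05, 0.04, 0, 0, 0.95, 0, -0.88, 0.03, 0.04, 0, 0, 0.95, 0, -0.87, 0.12, 0.04, 0, 0, 0.95, 0, -0.85, 0.2, 0.04, 0, 0, 0.95, 0, -0.83, 0.28, 0.04, 0, 0, 0.95, 0, -0.8, 0.35, 0.04, 0, 0, 0.95, 0, -0.77, 0.43, 0.04, 0, 0, 0.95, 0, -0.72, 0.5, 0.04, 0, 0, 0.96, 0, 0, 0, 0, 0, 0, 0, 0, 0, 0, 0.63, 0, 0, 0, 0, 0, 0, 0.62, 0, 0, 0, 0, 0, 0, 0.07, 0, 0, 0, 0, 0, 0, 0.07, 0, 0, 0, 0, 0, 0, 0.08, 0, 0, 0, 0]'

```text
t: 3.28
tool_pos: [0.6496, 0.0694, 0.1142]
tool_rot: [2.219, 2.22, 0.004]
contact_force: [0.5, -1.1, 0.4]
opening: 0.0002
grip_force: 0.0
```

>>> jog_arm --commands '[0, 0, 0.05, 0, 0, 0, 0, 0, 0, 0.05, 0, 0, 0, 0, 0, 0, 0.0, 0, 0, 0, 0]'

```text
t: 3.65
tool_pos: [0.6492, 0.0693, 0.1071]
tool_rot: [2.22, 2.22, 0.003]
contact_force: [0.8, 0.6, 4.6]
opening: -0.0
grip_force: 2.1
```

```bash
cat > lev.py <<'E'
from h import *
for c in ("top","scene"):
    d=eyes.get_image(c);W=cloud(d);I=d["image"].astype(int)
    m=(I[...,2]>I[...,0]+50)&(W[...,0]>.58)&(W[...,0]<.74)&(abs(W[...,1])<.03)&(W[...,2]>.1)
    p=W[m];print(c,len(p))
    if len(p): print(np.median(p,0).round(3),p.min(0).round(3),p.max(0).round(3), "top pt",p[p[:,2].argmax()].round(3))
E
python3 lev.py; python3 - <<'E'
from h import *
plan([(tip([.65,.069,.2],0),0,.05,0),(tip([.57,0.0,.2],0),0,.055,0),(tip([.565,0.0,.128],0),0,.04,0),(tip([.66,0.0,.128],0),0,.012,1)])
E
```

```text
top 28
[0.633 0.002 0.167] [ 0.627 -0.01   0.101] [0.657 0.014 0.171] top pt [ 0.632 -0.009  0.171]
scene 98
[0.639 0.003 0.14 ] [ 0.62  -0.008  0.113] [0.658 0.013 0.169] top pt [0.629 0.012 0.169]
2 | 0,0.01,-0.77,0.01,0,0,0, 0,0.01,-0.78,0.02,0,0,0
2 | -0.58,-0.67,0,0,0,0,0, -0.57,-0.67,0,0,0,0,0
2 | 0,-0.04,0.6,0,0,0,0, 0,-0.04,0.6,0,0,0,0
9 | 0,0.2,0,0,0,0,0, 0,0.2,0,0,0,0,0, 0,0.2,0,0,0,0,0, 0,0.2,0,0,0,0,0, 0,0.2,0,0,0,0,0, 0,0.19,0,0,0,0,0, 0,0.2,0,0,0,0,0, 0,0.19,0,0,0,0,0, 0,0,0,0,0,0,0
rows 15
```

>>> jog_arm --commands '[0, 0, -0.77, 0, 0, 0, 0, 0, 0, -0.78, 0, 0, 0, 0, -0.58, -0.67, 0, 0, 0, 0, 0, -0.57, -0.67, 0, 0, 0, 0, 0, 0, -0.04, 0.55, 0, 0, 0, 0, 0, -0.04, 0.55, 0, 0, 0, 0, 0, 0, 0, 0, 0, 0, 0]'

```text
t: 4.62
tool_pos: [0.5597, 0.0002, 0.1288]
tool_rot: [-2.217, -2.216, 0.009]
contact_force: [-0.6, 0.4, -0.6]
opening: 0.0001
grip_force: 0.0
```

```bash
python3 lev.py; python3 - <<'E'
from h import *
plan([(tip([.64,0.0,.135],0),0,.008,1)])
E
```

```text
top 0
scene 109
[0.633 0.002 0.136] [ 0.607 -0.009  0.109] [0.653 0.014 0.158] top pt [0.614 0.005 0.158]
11 | 0,0.13,0,0,0,0,0, 0,0.13,0,0,0,0,0, 0,0.13,0,0,0,0,0, 0,0.13,0,0,0,0,0, 0,0.13,-0.01,0,0,0,0, 0,0.13,0,0,0,0,0, 0,0.13,-0.01,0,0,0,0, 0,0.12,0,0,0,0,0, 0,0.13,-0.01,0,0,0,0, 0,0.12,0,-0.01,0,0,0, 0,0,0,0,0,0,0
rows 11
```

Lever is dropped. Now I push it up.

>>> jog_arm --commands '[0, 0.13, 0, 0, 0, 0, 0, 0, 0.13, 0, 0, 0, 0, 0, 0, 0.13, 0, 0, 0, 0, 0, 0, 0.13, 0, 0, 0, 0, 0, 0, 0.13, -0.02, 0, 0, 0, 0, 0, 0.13, -0.02, 0, 0, 0, 0, 0, 0.13, -0.02, 0, 0, 0, 0, 0, 0.12, -0.02, 0, 0, 0, 0, 0, 0.13, -0.02, 0, 0, 0, 0, 0, 0.12, 0, 0, 0, 0, 0, 0, 0, 0, 0, 0, 0, 0]'

```text
t: 6.1
tool_pos: [0.6403, 0.0001, 0.1389]
tool_rot: [2.221, 2.221, 0.0]
contact_force: [0.5, 0.4, 0.3]
opening: 0.0002
grip_force: 0.0
```

```bash
python3 lev.py
```

```text
top 0
scene 13
[ 0.673 -0.006  0.167] [ 0.667 -0.011  0.162] [0.699 0.009 0.225] top pt [ 0.699 -0.011  0.225]
```

```bash
python3 - <<'E'
from h import *
plan([(tip([.57,0.0,.14],0),0,.03,0),(tip([.54,0.03,.26],0),60,.045,0),(tip([.42,0.2,.3],-.04),60,.055,1)])
E
```

```text
3 | 0,-0.39,-0.01,0,0,0,0, 0,-0.39,-0.01,0,0,0,0, 0,-0.38,0,0,0,0,0
3 | 0.17,-0.17,-0.67,0,0,0,60, 0.16,-0.17,-0.67,0,0,0,60, 0.17,-0.16,-0.66,0,0,0,60
5 | 0.71,-0.5,-0.17,0,0,0.1,60, 0.7,-0.51,-0.17,0,0,0.1,60, 0.7,-0.51,-0.16,0,0,0.1,60, 0.69,-0.52,-0.17,0,0,0.1,60, 0,0,0,0,0,0,60
rows 11
```

>>> jog_arm --commands '[0, -0.39, 0, 0, 0, 0, 0, 0, -0.39, 0, 0, 0, 0, 0, 0, -0.38, 0, 0, 0, 0, 0, 0.17, -0.17, -0.67, 0, 0, 0, 60, 0.16, -0.17, -0.67, 0, 0, 0, 60, 0.17, -0.16, -0.66, 0, 0, 0, 60, 0.71, -0.5, -0.17, 0, 0, 0.1, 60, 0.7, -0.51, -0.17, 0, 0, 0.1, 60, 0.7, -0.51, -0.16, 0, 0, 0.1, 60, 0.69, -0.52, -0.17, 0, 0, 0.1, 60, 0, 0, 0, 0, 0, 0, 60]'

```text
t: 7.58
tool_pos: [0.419, 0.2021, 0.3004]
tool_rot: [2.259, 2.182, 0.004]
contact_force: [-0.0, -0.8, -0.3]
opening: 0.0597
grip_force: 0.0
```

```bash
python3 lev.py; cat > sc.py <<'E'
from h import *
for c in ("top","scene"):
    d=eyes.get_image(c);P=cloud(d);I=d["image"].astype(int)
    def fit(n,m):
        p=P[m]; r=cv2.minAreaRect((p[:,:2]*1000).astype(np.float32)); print(c,n,len(p),np.round(r[0],1),np.round(r[1],1),round(r[2],1),"mean",p.mean(0).round(4),"z98",np.percentile(p[:,2],98).round(3))
    X,Y,Z=P[...,0],P[...,1],P[...,2]
    m0=(X>.33)&(X<.6)&(Y>-.15)&(Y<.12)
    fit("bar",m0&(Z>.083)&(Z<.12))
    m=m0&(Z<.015)&(I[...,0]-I[...,2]>60)&(I[...,0]>190)
    m=cv2.morphologyEx(m.astype(np.uint8),cv2.MORPH_OPEN,np.ones((3,3)))>0
    p=(P[m][:,:2]*1000).astype(np.float32); print(c,"mat",len(p)); 
    if len(p)>20: r=cv2.minAreaRect(p);print(np.round(r[0],1),np.round(r[1],1),r[2]); print(cv2.boxPoints(r).round().tolist())
d=eyes.get_image("top")
E
python3 sc.py
```

```text
top 101
[0.662 0.002 0.149] [ 0.653 -0.01   0.102] [0.672 0.011 0.175] top pt [0.67  0.008 0.175]
scene 23
[0.671 0.    0.168] [ 0.666 -0.01   0.162] [0.676 0.011 0.174] top pt [ 0.671 -0.004  0.174]
top bar 176 [467.7 -25.7] [91.8 16.9] 87.7 mean [ 0.4665 -0.0255  0.0919] z98 0.097
top mat 1181
[466.1 -20. ] [173.5 132.8] 6.616405010223389
[[372.0, 36.0], [388.0, -96.0], [560.0, -76.0], [545.0, 56.0]]
scene bar 113 [467.9 -23.9] [91.3 19.8] 86.9 mean [ 0.4692 -0.0234  0.0909] z98 0.098
scene mat 615
[463.4 -19.1] [174.4 130.4] 6.102787971496582
[[370.0, 36.0], [384.0, -93.0], [557.0, -75.0], [543.0, 55.0]]
```

```bash
python3 - <<'E'
from h import *
q=lambda z:tip([.468,-.0247,z],-.045)
plan([(q(.2),60,.055,1),(q(.12),60,.03,1),(q(.062),60,.02,1)])
E
```

```text
6 | -0.74,0.19,0.33,0,0,0.01,60, -0.74,0.19,0.33,0,0,0.01,60, -0.74,0.19,0.33,0,0,0,60, -0.74,0.19,0.33,0,0,0.01,60, -0.73,0.19,0.32,-0.01,0.01,0,60, 0,0,0,0,0,0,60
4 | 0,0,0.45,0,0,0,60, 0,0,0.44,0,0,0,60, 0,0,0.45,0,0,0,60, 0,0,0,0,0,0,60
4 | 0,0,0.32,0,0,0,60, 0,0,0.32,0,0,0,60, 0,0,0.32,0,0,0,60, 0,0,0,0,0,0,60
rows 14
```

>>> jog_arm --commands '[-0.74, 0.19, 0.33, 0, 0, 0.01, 60, -0.74, 0.19, 0.33, 0, 0, 0.01, 60, -0.74, 0.19, 0.33, 0, 0, 0, 60, -0.74, 0.19, 0.33, 0, 0, 0, 60, -0.73, 0.19, 0.32, 0, 0, 0, 60, 0, 0, 0, 0, 0, 0, 60, 0, 0, 0.45, 0, 0, 0, 60, 0, 0, 0.44, 0, 0, 0, 60, 0, 0, 0.45, 0, 0, 0, 60, 0, 0, 0, 0, 0, 0, 60, 0, 0, 0.32, 0, 0, 0, 60, 0, 0, 0.32, 0, 0, 0, 60, 0, 0, 0.32, 0, 0, 0, 60, 0, 0, 0, 0, 0, 0, 60]'

```text
t: 9.57
tool_pos: [0.4678, -0.0235, 0.0627]
tool_rot: [-2.267, -2.173, 0.001]
contact_force: [0.2, 0.3, -0.5]
opening: 0.0601
grip_force: 0.0
```

>>> jog_arm --commands '[0, 0, 0, 0, 0, 0, 10, 0, 0, 0, 0, 0, 0, 10, 0, 0, 0, 0, 0, 0, 10, 0, 0, 0, 0, 0, 0, 10, 0, 0, 0, 0, 0, 0, 10, 0, 0, 0, 0, 0, 0, 10]' --newtons 70

```text
t: 10.32
tool_pos: [0.4689, -0.0238, 0.0639]
tool_rot: [2.267, 2.174, 0.001]
contact_force: [-2.6, 0.1, 6.1]
opening: 0.0151
grip_force: 69.4
```

```bash
sed -i 's/^G=.*/G=np.array([.008,0,.060])/' h.py; python3 - <<'E'
from h import *
q=lambda z:scp(tray(.096,-.019,z),TY)
plan([(scp([.461,-.0243,.12],-.045),10,.04,0),(q(.12),10,.05,1),(q(.06),10,.03,1),(q(.02),10,.02,1)])
E
```

```text
3 | -0.01,0,-0.64,0,0,0.01,10, 0,0,-0.65,0.01,0,0.01,10, -0.01,0,-0.64,0,0,0.01,10
8 | -0.54,0.48,0,0,0,-0.28,10, -0.56,0.47,0,0,0,-0.28,10, -0.57,0.45,0,0,0,-0.28,10, -0.58,0.43,0,0,0,-0.28,10, -0.59,0.42,0,0,0,-0.28,10, -0.6,0.4,0,0,0,-0.28,10, -0.62,0.39,0,0,0,-0.29,10, 0,0,0,0,0,0,10
3 | 0,0,0.5,0,0,0,10, 0,0,0.5,0,0,0,10, 0,0,0,0,0,0,10
3 | 0,0,0.33,0,0,0,10, 0,0,0.33,0,0,0,10, 0,0,0,0,0,0,10
rows 17
```

>>> jog_arm --commands '[0, 0, -0.64, 0, 0, 0, 10, 0, 0, -0.65, 0, 0, 0, 10, 0, 0, -0.64, 0, 0, 0, 10, -0.54, 0.48, 0, 0, 0, -0.28, 10, -0.56, 0.47, 0, 0, 0, -0.28, 10, -0.57, 0.45, 0, 0, 0, -0.28, 10, -0.58, 0.43, 0, 0, 0, -0.28, 10, -0.59, 0.42, 0, 0, 0, -0.28, 10, -0.6, 0.4, 0, 0, 0, -0.28, 10, -0.62, 0.39, 0, 0, 0, -0.29, 10, 0, 0, 0, 0, 0, 0, 10, 0, 0, 0.5, 0, 0, 0, 10, 0, 0, 0.5, 0, 0, 0, 10, 0, 0, 0, 0, 0, 0, 10]'

```text
t: 12.08
tool_pos: [0.6578, -0.2575, 0.1138]
tool_rot: [-2.037, -2.38, 0.003]
contact_force: [0.3, -0.0, -1.9]
opening: 0.0147
grip_force: 69.1
```

```bash
cat > view.py <<'E'
from h import *
import sys
n=sys.argv[1]
d=eyes.get_image("top");a=d["image"][105:245,350:470]
e=eyes.get_image("scene");b=e["image"][180:310,200:310]
a=cv2.resize(a,(480,560),interpolation=3);b=cv2.resize(b,(320,378),interpolation=3)
c=np.zeros((560,800,3),np.uint8);c[:,:480]=a;c[:378,480:]=b
cv2.imwrite("pics/%s.png"%n,c[:,:,::-1])
E
python3 view.py v1; python3 - <<'E'
from h import *
q=lambda z:scp(tray(.096,-.019,z),TY)
plan([(q(.02),10,.02,1),(q(.006),10,.005,1)])
E
```

```text
3 | -0.02,0,0.32,0,0,0.02,10, -0.02,0,0.32,0,0,0.01,10, 0,0,0,0,0,0,10
4 | 0,0,0.08,0,0,0,10, 0,0,0.08,0,0,0,10, 0,0,0.08,0,0,0,10, 0,0,0,0,0,0,10
rows 7
```

View pics/v1.png

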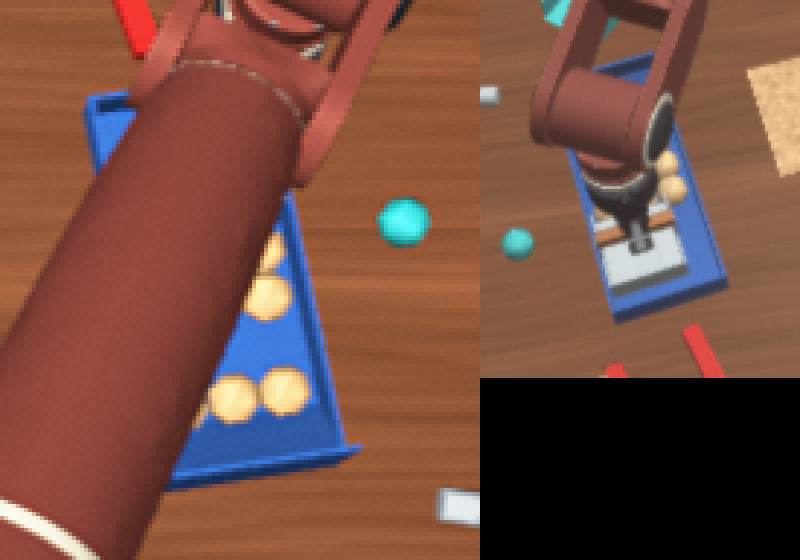

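The arm hides part of the tray in the top view. In the scene inset the level scoop hangs over the far −y part of the tray at (645,245), clear of the balls at (668,175). I'll lower it.

>>> jog_arm --commands '[-0.02, 0, 0.32, 0, 0, 0.02, 10, -0.02, 0, 0.32, 0, 0, 0.01, 10, 0, 0, 0, 0, 0, 0, 10, 0, 0, 0.08, 0, 0, 0, 10, 0, 0, 0.08, 0, 0, 0, 10, 0, 0, 0.08, 0, 0, 0, 10, 0, 0, 0, 0, 0, 0, 10]'

```text
t: 13.05
tool_pos: [0.6652, -0.2575, 0.0831]
tool_rot: [2.043, 2.387, 0.013]
contact_force: [-27.8, 36.5, 64.2]
opening: 0.015
grip_force: 100.5
```

```bash
python3 - <<'E'
from h import *
o=ctrl.get_obs();print(o["tool_pos"],scp(tray(.096,-.019,.006),TY)[0])
s=plan([(scp(tray(.096,-.019,.0045),TY),10,.003,0),(scp(tray(-.03,-.019,.0055),TY),10,.011,1)])
E
```

```text
[ 0.66519599 -0.25748907  0.08308224] [ 0.6606778  -0.26153374  0.066     ]
7 | -0.01,-0.01,0.04,0.01,-0.01,0,10, -0.01,-0.01,0.04,0.01,-0.01,0,10, -0.01,-0.01,0.05,0.01,-0.01,0.01,10, -0.01,-0.01,0.04,0.01,-0.01,0,10, -0.01,-0.02,0.05,0.01,0,0.01,10, 0,-0.01,0.04,0.01,-0.01,0,10, -0.01,-0.02,0.05,0,0,0.01,10
13 | 0,-0.17,0,0,0,0,10, 0,-0.18,0,0,0,0,10, 0,-0.17,0,0,0,0,10, 0,-0.18,0,0,0,0,10, 0,-0.17,0,0,0,0,10, 0,-0.18,0,0,0,0,10, 0,-0.17,0,0,0,0,10, 0,-0.18,0,0,0,0,10, 0,-0.17,0,0,0,0,10, 0,-0.18,-0.01,0,0,0,10, 0,-0.17,0,0,0,0,10, 0,-0.18,-0.01,0,0,0,10, 0,0,0,0,0,0,10
rows 20
```

>>> jog_arm --commands '[0, 0, -0.5, 0, 0, 0, 10, 0, 0, -0.5, 0, 0, 0, 10, 0, 0, 0, 0, 0, 0, 10]'

```text
t: 13.42
tool_pos: [0.6634, -0.2631, 0.1295]
tool_rot: [2.042, 2.378, 0.003]
contact_force: [0.3, 0.1, -2.3]
opening: 0.0147
grip_force: 90.1
```

```bash
python3 - <<'E'
from h import *
# tray geometry from the first clouds: fit walls
for n in ("top","scene"):
    P=np.load(n+".npy").reshape(-1,3);P=P[~np.isnan(P[:,0])]
    L=P[:,:2]-TO; c,s=np.cos(TY),np.sin(TY); x=L@[c,s];y=L@[-s,c];z=P[:,2]
    for nm,m,a,b in (("left",(abs(y-.07)<.02)&(x>-.1)&(x<.14)&(z>.036)&(z<.05),x,y),("right",(abs(y+.07)<.02)&(x>-.1)&(x<.14)&(z>.036)&(z<.05),x,y),("far",(abs(x-.153)<.025)&(abs(y)<.06)&(z>.036)&(z<.05),y,x),("near",(abs(x+.158)<.02)&(abs(y)<.06)&(z>.07)&(z<.09),y,x)):
        if m.sum()>5:
            k=np.polyfit(a[m],b[m],1);print(n,nm,m.sum(),"slope %.4f at0 %.4f"%tuple(k),"range",np.percentile(b[m],[3,97]).round(4))
e=eyes.get_image("scene");W=cloud(e)
m=(W[...,2]>.105)&(W[...,2]<.2)&(W[...,0]>.58)&(W[...,0]<.75)&(W[...,1]<-.15)&(e["image"][...,0].astype(int)>e["image"][...,2]+70)
p=W[m];r=cv2.minAreaRect((p[:,:2]*1000).astype(np.float32));print("bar",len(p),r,p.max(0),ctrl.get_obs()["tool_pos"])
b=e["image"][185:295,205:315];cv2.imwrite("pics/v2.png",cv2.resize(b,(600,600),interpolation=3)[:,:,::-1])
E
```

```text
top left 138 slope 0.0296 at0 0.0658 range [0.0508 0.0714]
top right 138 slope -0.0037 at0 -0.0668 range [-0.0715 -0.0517]
top far 57 slope -0.0010 at0 0.1513 range [0.1486 0.1547]
top near 74 slope -0.0035 at0 -0.1582 range [-0.1603 -0.1559]
scene left 82 slope 0.0265 at0 0.0667 range [0.0507 0.0723]
scene right 69 slope -0.0031 at0 -0.0662 range [-0.0691 -0.054 ]
scene far 59 slope -0.0064 at0 0.1519 range [0.1486 0.1552]
scene near 76 slope -0.0049 at0 -0.1574 range [-0.1621 -0.1535]
bar 166 ((680.6279296875, -448.77178955078125), (93.77804565429688, 475.4405212402344), 7.031489849090576) [ 0.74961404 -0.21265249  0.17810642] [ 0.6620128  -0.26249093  0.12675653]
```

View pics/v2.png

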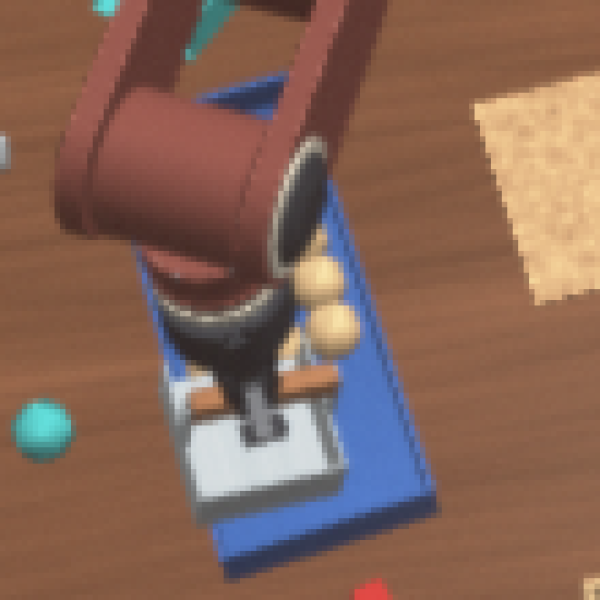

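The close-up shows the scoop's −y side wall at (190,450) overlapping the tray's side wall, so I set it too close to the wall. I'll measure the bar in the hand.

```bash
cat > bar.py <<'E'
from h import *
def bar():
    o=ctrl.get_obs();p=o["tool_pos"];R=Rn.from_rotvec(o["tool_rot"]).as_matrix()@RB.T
    for c in ("scene","top"):
        e=eyes.get_image(c);W=cloud(e);I=e["image"].astype(int)
        L=(W-p)@R   # scoop axes about the TCP
        steel=(I.max(-1)-I.min(-1)<40)&(abs(L[...,0])<.09)&(abs(L[...,1])<.08)
        wood=(I[...,0]-I[...,2]>60)&(abs(L[...,0])<.03)&(abs(L[...,1])<.07)&(L[...,2]>.005)&(L[...,2]<.045)
        if wood.sum()>5: q=L[wood];print(c,"bar",len(q),"x",np.percentile(q[:,0],[2,50,98]).round(4),"y",np.percentile(q[:,1],[1,99]).round(4),"z",np.percentile(q[:,2],[50,98]).round(4))
        m=steel&(L[...,2]<-.012)&(L[...,2]>-.032)
        if m.sum()>5: q=L[m];print(c,"rim",len(q),"x",np.percentile(q[:,0],[1,50,99]).round(4),"y",np.percentile(q[:,1],[1,99]).round(4),"z",np.percentile(q[:,2],[2,98]).round(4))
        m=steel&(L[...,2]<-.045)&(L[...,2]>-.08)
        if m.sum()>5: q=L[m];print(c,"floor",len(q),"x",np.percentile(q[:,0],[1,99]).round(4),"z",np.percentile(q[:,2],[5,50,95]).round(4),"slope",np.polyfit(q[:,0],q[:,2],1).round(3))
bar()
E
python3 bar.py
python3 - <<'E'
from h import *
plan([(scp(tray(.094,-.012,.05),TY),10,.02,1),(scp(tray(.094,-.012,.02),TY),10,.015,0),(scp(tray(.094,-.012,.007),TY),10,.006,1)])
E
```

```text
scene bar 59 x [-0.0071 -0.0001  0.0073] y [-0.0345  0.0508] z [0.0298 0.0442]
scene rim 118 x [-0.0517  0.0377  0.042 ] y [-0.0524  0.0437] z [-0.0318 -0.0126]
scene floor 240 x [-0.0599  0.0405] z [-0.0609 -0.0517 -0.0456] slope [ 0.03  -0.053]
2 | 0.12,-0.03,0.23,-0.02,-0.02,0,10, 0,0,0,0,0,0,10
2 | 0,0,0.25,0,0,0,10, 0,0,0.25,0,0,0,10
4 | 0,0,0.07,0,0,0,10, 0,0,0.07,0,0,0,10, 0,0,0.07,0,0,0,10, 0,0,0,0,0,0,10
rows 8
```

```bash
sed -i 's/^G=.*/G=np.array([.008,.003,.056])/' h.py; python3 - <<'E'
from h import *
plan([(scp(tray(.094,-.014,.05),TY),10,.02,1),(scp(tray(.094,-.014,.014),TY),10,.012,1)])
E
```

```text
2 | 0.13,-0.03,0.29,-0.02,-0.02,0,10, 0,0,0,0,0,0,10
5 | 0,0,0.15,0,0,0,10, 0,0,0.15,0,0,0,10, 0,0,0.15,0,0,0,10, 0,0,0.15,0,0,0,10, 0,0,0,0,0,0,10
rows 7
```

>>> jog_arm --commands '[0.13, -0.03, 0.29, 0, 0, 0, 10, 0, 0, 0, 0, 0, 0, 10, 0, 0, 0.15, 0, 0, 0, 10, 0, 0, 0.15, 0, 0, 0, 10, 0, 0, 0.15, 0, 0, 0, 10, 0, 0, 0.15, 0, 0, 0, 10, 0, 0, 0, 0, 0, 0, 10]'

```text
t: 14.45
tool_pos: [0.6605, -0.2528, 0.0799]
tool_rot: [2.046, 2.383, 0.006]
contact_force: [-12.5, 14.4, 25.5]
opening: 0.0148
grip_force: 95.6
```

>>> jog_arm --commands '[0, 0, 0.05, 0, 0, 0, 10, 0, 0, 0.05, 0, 0, 0, 10]'

```text
t: 14.7
tool_pos: [0.6612, -0.2515, 0.0777]
tool_rot: [-2.046, -2.384, -0.009]
contact_force: [-11.2, 20.7, 34.6]
opening: 0.0151
grip_force: 97.7
```

>>> jog_arm --commands '[0, 0, -0.5, 0, 0, 0, 10, 0, 0, -0.5, 0, 0, 0, 10, 0, 0, -0.5, 0, 0, 0, 10, 0, 0, 0, 0, 0, 0, 10]'

```text
t: 15.2
tool_pos: [0.6603, -0.2557, 0.16]
tool_rot: [2.042, 2.378, 0.003]
contact_force: [0.9, -0.2, -1.8]
opening: 0.0149
grip_force: 92.7
```

```bash
python3 - <<'E'
from h import *
o=ctrl.get_obs();p=o["tool_pos"];R=Rn.from_rotvec(o["tool_rot"]).as_matrix()@RB.T
e=eyes.get_image("scene");W=cloud(e);L=(W-p)@R;I=e["image"].astype(int)
st=(I.max(-1)-I.min(-1)<45)&(I.min(-1)>60)&(abs(L[...,0])<.08)&(abs(L[...,1])<.07)&(L[...,2]<.0)&(L[...,2]>-.09)
q=L[st];print("steel",len(q));h,b=np.histogram(q[:,2],np.arange(-.09,.002,.004));print(dict(zip(b.round(3).tolist(),h.tolist())))
for a in (q[:,0],q[:,1]): print(np.percentile(a,[1,5,50,95,99]).round(4))
# rear wall face: x near max
r=q[q[:,0]>np.percentile(q[:,0],95)-.006];print("rear z",np.percentile(r[:,2],[2,98]).round(4),"y",np.percentile(r[:,1],[2,98]).round(4))
b=e["image"][150:290,190:330]
w=eyes.get_image("wrist")["image"]
c=np.zeros((400,800,3),np.uint8);c[:,:400]=cv2.resize(b,(400,400),interpolation=3);c[:250,400:]=cv2.resize(w,(400,250));cv2.imwrite("pics/v3.png",c[:,:,::-1])
E
```

```text
steel 568
{-0.09: 0, -0.086: 0, -0.082: 0, -0.078: 0, -0.074: 0, -0.07: 3, -0.066: 10, -0.062: 33, -0.058: 41, -0.054: 47, -0.05: 52, -0.046: 72, -0.042: 73, -0.038: 38, -0.034: 22, -0.03: 33, -0.026: 40, -0.022: 24, -0.018: 18, -0.014: 19, -0.01: 17, -0.006: 14}
[-0.0575 -0.0499  0.0066  0.041   0.0418]
[-0.0577 -0.0548 -0.0162  0.0368  0.041 ]
rear z [-0.0564 -0.0038] y [-0.0549  0.0339]
```

View pics/v3.png

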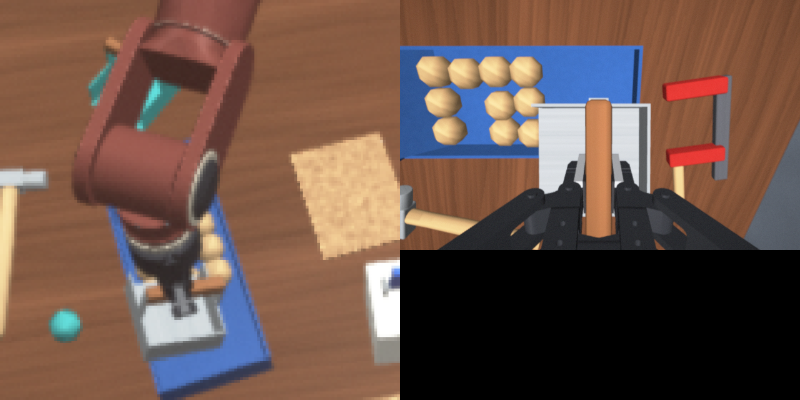

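```bash
cat > pose.py <<'E'
from h import *
def pose(c="scene"):
    o=ctrl.get_obs();p=o["tool_pos"];R=Rn.from_rotvec(o["tool_rot"]).as_matrix()@RB.T
    e=eyes.get_image(c);W=cloud(e);L=(W-p)@R;I=e["image"].astype(int)
    st=(I.max(-1)-I.min(-1)<45)&(I.min(-1)>60)&(abs(L[...,0])<.08)&(abs(L[...,1])<.07)&(L[...,2]<.0)&(L[...,2]>-.09)
    q=L[st];r=q[(q[:,0]>.036)&(q[:,0]<.048)]
    ys=np.arange(-.055,.045,.01);T=[]
    for y in ys:
        s=r[abs(r[:,1]-y)<.005]
        if len(s)>4:T.append([y,np.percentile(s[:,2],5),np.percentile(s[:,2],95),s[:,0].mean()])
    T=np.array(T);print(T.round(4).tolist())
    print("roll bottom,top",np.polyfit(T[:,0],T[:,1],1).round(4),np.polyfit(T[:,0],T[:,2],1).round(4),"y",np.percentile(r[:,1],[1,99]).round(4))
    w=(I[...,0]-I[...,2]>60)&(I[...,0]>120)&(abs(L[...,0])<.014)&(abs(L[...,1])<.07)&(L[...,2]>.015)&(L[...,2]<.06)
    b=L[w]; print("bar",len(b),"z~y",np.polyfit(b[:,1],b[:,2],1).round(4),"y",np.percentile(b[:,1],[1,99]).round(4))
pose()
E
python3 pose.py
```

```text
[[-0.055, -0.0374, -0.0154, 0.0396], [-0.045, -0.032, -0.0028, 0.04], [-0.035, -0.0386, -0.0019, 0.0405], [-0.025, -0.0413, -0.0071, 0.0403], [-0.015, -0.0491, -0.0094, 0.0401], [-0.005, -0.0456, -0.0118, 0.0398], [0.005, -0.0492, -0.0138, 0.0398], [0.015, -0.0557, -0.0199, 0.0396], [0.025, -0.0546, -0.0233, 0.0401], [0.035, -0.0505, -0.0243, 0.04]]
roll bottom,top [-0.2319 -0.0477] [-0.2037 -0.015 ] y [-0.0552  0.0347]
bar 61 z~y [-0.3039  0.0364] y [-0.0314  0.0525]
```

```bash
cat >> h.py <<'E'
MO=np.array([.465,-.0195]);MY=.11
def rolled(o,yaw,phi,g):
    R=Rn.from_euler("ZX",[yaw,phi]).as_matrix(); z=Rn.from_euler("z",yaw).as_matrix()
    return np.array(o)+z@np.array(g)+R@np.array([0,0,-.019]),R@RB
E
python3 - <<'E'
from h import *
q=lambda z:rolled([*MO,z],MY,.33,(.008,-.0045,.069))
plan([(q(.1),10,.045,1),(q(.03),10,.03,0),(q(.009),10,.007,1)])
E
```

```text
8 | 0.62,-0.35,0.01,-0.01,0.47,0.06,10, 0.62,-0.35,0.04,-0.01,0.47,0.06,10, 0.62,-0.36,0.07,-0.01,0.47,0.06,10, 0.61,-0.36,0.09,-0.02,0.47,0.06,10, 0.61,-0.36,0.12,-0.01,0.47,0.06,10, 0.59,-0.37,0.15,-0.02,0.47,0.06,10, 0.59,-0.37,0.18,-0.01,0.46,0.05,10, 0,0,0,0,0,0,10
3 | -0.13,0,0.37,0,0,0,10, -0.12,0,0.37,0,0,0,10, -0.13,0,0.37,0,0,0,10
4 | -0.04,0,0.11,0,0,0,10, -0.04,0,0.11,0,0,0,10, -0.03,0,0.11,0,0,0,10, 0,0,0,0,0,0,10
rows 15
```

>>> jog_arm --commands '[0.62, -0.35, 0.01, 0, 0.47, 0.06, 10, 0.62, -0.35, 0.04, 0, 0.47, 0.06, 10, 0.62, -0.36, 0.07, 0, 0.47, 0.06, 10, 0.61, -0.36, 0.09, 0, 0.47, 0.06, 10, 0.61, -0.36, 0.12, 0, 0.47, 0.06, 10, 0.59, -0.37, 0.15, 0, 0.47, 0.06, 10, 0.59, -0.37, 0.18, 0, 0.46, 0.05, 10, 0, 0, 0, 0, 0, 0, 10, -0.13, 0, 0.37, 0, 0, 0, 10, -0.12, 0, 0.37, 0, 0, 0, 10, -0.13, 0, 0.37, 0, 0, 0, 10, 0, 0, 0, 0, 0, 0, 10]'

```text
t: 16.85
tool_pos: [0.4714, -0.0174, 0.0799]
tool_rot: [-1.917, -2.139, -0.306]
contact_force: [0.2, 0.0, -1.6]
opening: 0.0149
grip_force: 92.5
```

```bash
python3 - <<'E'
from h import *
e=eyes.get_image("scene");b=e["image"][150:270,250:370]
t=eyes.get_image("top")["image"][150:250,280:380]
c=np.hstack([cv2.resize(b,(400,400),interpolation=3),cv2.resize(t,(400,400),interpolation=3)]);cv2.imwrite("pics/v4.png",c[:,:,::-1])
W=cloud(e);I=e["image"].astype(int)
m=(I.max(-1)-I.min(-1)<45)&(I.min(-1)>60)&(W[...,0]>.49)&(W[...,0]<.56)&(abs(W[...,1]+.02)<.07)&(W[...,2]>.01)&(W[...,2]<.1)
q=W[m];print(len(q))
for y in np.arange(-.07,.04,.01):
    s=q[abs(q[:,1]-y)<.005]
    if len(s)>3: print(round(y,3),np.percentile(s[:,2],[5,95]).round(4),s[:,0].mean().round(4))
E
```

```text
132
-0.06 [0.0351 0.0662] 0.5038
-0.05 [0.0303 0.0663] 0.5141
-0.04 [0.0288 0.0623] 0.5109
-0.03 [0.0298 0.0649] 0.5122
-0.02 [0.0324 0.0706] 0.5089
-0.01 [0.038  0.0641] 0.5102
0.0 [0.0379 0.0663] 0.5101
0.01 [0.033  0.0647] 0.5081
0.02 [0.0333 0.0683] 0.5066
0.03 [0.0352 0.0706] 0.5044
```

View pics/v4.png

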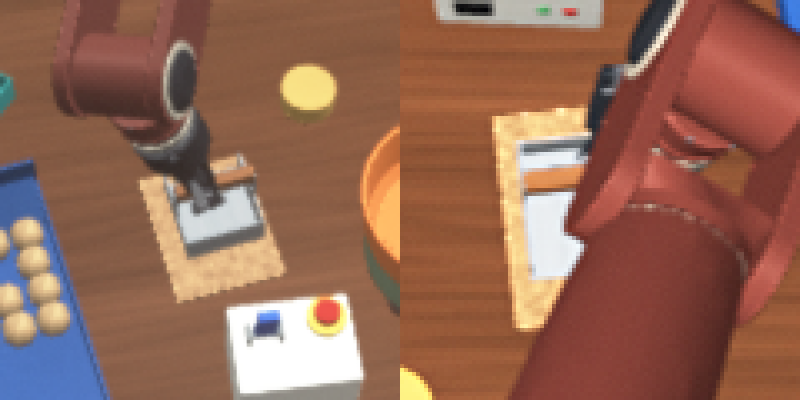

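The scoop is now level above the mat at (215,205). I'll lower it onto the mat and release.

>>> jog_arm --commands '[-0.06, 0, 0.18, 0, 0, 0, 10, -0.06, 0, 0.18, 0, 0, 0, 10, 0, 0, 0, 0, 0, 0, 10]'

```text
t: 17.32
tool_pos: [0.4726, -0.0173, 0.0592]
tool_rot: [-1.918, -2.142, -0.309]
contact_force: [0.5, -0.6, -2.6]
opening: 0.0152
grip_force: 92.7
```

>>> jog_arm --commands '[-0.02, 0, 0.05, 0, 0, 0, 10, 0, 0, 0, 0, 0, 0, 10]'

```text
t: 17.58
tool_pos: [0.4733, -0.0174, 0.0584]
tool_rot: [-1.917, -2.143, -0.311]
contact_force: [-5.5, 1.9, 8.1]
opening: 0.0147
grip_force: 93.8
```

>>> jog_arm --commands '[0, 0, 0, 0, 0, 0, 60, 0, 0, 0, 0, 0, 0, 60, 0, 0, 0, 0, 0, 0, 60, 0, 0, 0, 0, 0, 0, 60, 0, 0, -0.5, 0, 0, 0, 60, 0, 0, -0.7, 0, 0, 0, 60, 0, 0, -0.7, 0, -0.8, 0, 60, 0.3, 0, -0.7, 0, -0.8, 0, 60, 0.8, 0, 0, 0, -0.85, 0, 60, 0.9, 0, 0, 0, -0.85, 0, 60, 0.9, 0, 0, 0, 0, 0, 60, 0.9, 0, 0, 0, 0, 0, 60, 0.9, 0, 0, 0, 0, 0, 60, 0, 0, 0, 0, 0, 0, 60]'

```text
t: 19.32
tool_pos: [0.4471, 0.2174, 0.2218]
tool_rot: [-2.085, -2.345, 0.01]
contact_force: [0.7, -0.4, 0.1]
opening: 0.0605
grip_force: 0.0
```

```bash
python3 sc.py
```

```text
top bar 180 [472. -17.] [16.9 92.9] 6.3 mean [ 0.4712 -0.0173  0.0918] z98 0.099
top mat 1190
[465.5 -20.2] [173.1 132.9] 6.64170503616333
[[372.0, 36.0], [387.0, -96.0], [559.0, -76.0], [544.0, 56.0]]
scene bar 112 [473.5 -15.8] [20.1 92.6] 5.0 mean [ 0.474  -0.0169  0.0907] z98 0.097
scene mat 609
[462.4 -19.2] [175.5 131.1] 6.265464782714844
[[368.0, 36.0], [382.0, -94.0], [557.0, -75.0], [542.0, 56.0]]
```

```bash
python3 - <<'E'
from h import *
q=lambda z:tip([.4728,-.0165,z],.1)
plan([(q(.14),60,.05,1),(q(.061),60,.027,1)])
E
```

```text
6 | -0.77,0,0.27,-0.01,0.01,0.02,60, -0.77,0,0.28,-0.01,0,0.02,60, -0.77,0,0.27,-0.02,0.01,0.02,60, -0.78,0,0.27,-0.01,0,0.03,60, -0.77,0,0.28,-0.02,0.01,0.02,60, 0,0,0,0,0,0,60
4 | 0,0,0.44,0,0,0,60, 0,0,0.44,0,0,0,60, 0,0,0.44,0,0,0,60, 0,0,0,0,0,0,60
rows 10
```

>>> jog_arm --commands '[-0.77, 0, 0.27, -0.01, 0.01, 0.02, 60, -0.77, 0, 0.28, -0.01, 0, 0.02, 60, -0.77, 0, 0.27, -0.02, 0.01, 0.02, 60, -0.78, 0, 0.27, -0.01, 0, 0.03, 60, -0.77, 0, 0.28, -0.02, 0.01, 0.02, 60, 0, 0, 0, 0, 0, 0, 60, 0, 0, 0.44, 0, 0, 0, 60, 0, 0, 0.44, 0, 0, 0, 60, 0, 0, 0.44, 0, 0, 0, 60, 0, 0, 0, 0, 0, 0, 60, 0, 0, 0, 0, 0, 0, 12, 0, 0, 0, 0, 0, 0, 12, 0, 0, 0, 0, 0, 0, 10, 0, 0, 0, 0, 0, 0, 10, 0, 0, 0, 0, 0, 0, 10]' --newtons 120

```text
t: 21.35
tool_pos: [0.4737, -0.0159, 0.0624]
tool_rot: [2.106, 2.329, 0.003]
contact_force: [-2.3, 0.6, 6.4]
opening: 0.014
grip_force: 118.1
```

```bash
python3 - <<'E'
from h import *
print(ctrl.get_obs()["tool_pos"],ctrl.get_obs()["grip_force"])
q=lambda z:scp(tray(.092,-.010,z),TY)
plan([(scp([.465,-.0175,.12],.1),10,.04,0),(q(.12),10,.05,1),(q(.07),10,.03,1)])
E
```

```text
[ 0.4737215  -0.0159152   0.06239261] 118.11146378517151
3 | 0.01,0,-0.63,0.01,0,0,10, 0.01,-0.01,-0.63,0.01,0,0,10, 0.02,0,-0.63,0.01,0,0.01,10
7 | -0.7,0.44,0,0,0,-0.09,10, -0.71,0.43,0,0,0,-0.09,10, -0.71,0.43,0,0,0,-0.09,10, -0.72,0.42,0,0,0,-0.08,10, -0.72,0.41,0,0,0,-0.09,10, -0.72,0.4,-0.01,0,0,-0.08,10, 0,0,0,0,0,0,10
3 | 0,0,0.42,0,0,0,10, 0,0,0.42,0,0,0,10, 0,0,0,0,0,0,10
rows 13
```

```bash
sed -i 's/^G=.*/G=np.array([.008,.001,.058])/' h.py; python3 - <<'E'
from h import *
q=lambda z:scp(tray(.092,-.015,z),TY)
plan([(scp([.465,-.0175,.12],.1),10,.04,0),(q(.12),10,.05,1),(q(.07),10,.03,1)])
E
```

```text
3 | 0,0,-0.64,0.01,0,0,10, 0,-0.01,-0.64,0.01,0,0,10, 0.01,0,-0.65,0.01,0,0.01,10
8 | -0.62,0.38,0,0,0,-0.07,10, -0.62,0.37,0,0,0,-0.08,10, -0.62,0.37,0,0,0,-0.07,10, -0.62,0.36,0,0,0,-0.08,10, -0.63,0.36,0,0,0,-0.07,10, -0.63,0.35,0,0,0,-0.08,10, -0.63,0.35,0,0,0,-0.07,10, 0,0,0,0,0,0,10
3 | 0,0,0.42,0,0,0,10, 0,0,0.41,0,0,0,10, 0,0,0,0,0,0,10
rows 14
```

>>> jog_arm --commands '[0, 0, -0.64, 0.01, 0, 0, 10, 0, 0, -0.64, 0.01, 0, 0, 10, 0.01, 0, -0.65, 0.01, 0, 0.01, 10, -0.62, 0.38, 0, 0, 0, -0.07, 10, -0.62, 0.37, 0, 0, 0, -0.08, 10, -0.62, 0.37, 0, 0, 0, -0.07, 10, -0.62, 0.36, 0, 0, 0, -0.08, 10, -0.63, 0.36, 0, 0, 0, -0.07, 10, -0.63, 0.35, 0, 0, 0, -0.08, 10, -0.63, 0.35, 0, 0, 0, -0.07, 10, 0, 0, 0, 0, 0, 0, 10, 0, 0, 0.42, 0, 0, 0, 10, 0, 0, 0.41, 0, 0, 0, 10, 0, 0, 0, 0, 0, 0, 10]'

```text
t: 23.1
tool_pos: [0.6532, -0.255, 0.1224]
tool_rot: [-2.04, -2.377, 0.004]
contact_force: [-0.6, 0.8, -2.2]
opening: 0.0141
grip_force: 117.8
```

```bash
python3 pose.py; python3 - <<'E'
from h import *
w=eyes.get_image("wrist");save(w,"w5.png",1)
q=lambda z:scp(tray(.092,-.015,z),TY)
plan([(q(.05),10,.02,1),(q(.012),10,.01,1)])
E
```

```text
[[-0.045, -0.0521, -0.0216, 0.0403], [-0.035, -0.051, -0.0192, 0.0402], [-0.025, -0.0523, -0.0184, 0.0399], [-0.015, -0.052, -0.0181, 0.0402], [-0.005, -0.0503, -0.0182, 0.0402], [0.005, -0.0495, -0.0195, 0.0402], [0.015, -0.0494, -0.0187, 0.0396], [0.025, -0.0525, -0.0207, 0.0394], [0.035, -0.0519, -0.0156, 0.0398]]
roll bottom,top [ 0.0075 -0.0512] [ 0.029  -0.0187] y [-0.0429  0.0446]
bar 61 z~y [-0.0081  0.0297] y [-0.0398  0.0442]
2 | -0.02,0.01,0.31,-0.03,-0.01,0,10, 0,0,0,0,0,0,10
5 | 0,0,0.16,0,0,0,10, 0,0,0.16,0,0,0,10, 0,0,0.15,0,0,0,10, 0,0,0.16,0,0,0,10, 0,0,0,0,0,0,10
rows 7
```

View pics/w5.png

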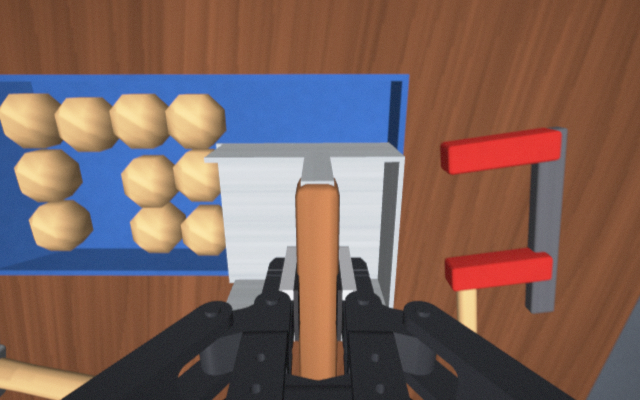

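The wrist view shows the scoop level with its lip near column 225, and the farthest balls have their edges at about 227. I'll measure that clearance before lowering.

```bash
cat > balls.py <<'E'
from h import *
def balls(c):
    d=eyes.get_image(c);W=cloud(d);I=d["image"].astype(int)
    L=W[...,:2]-TO;co,s=np.cos(TY),np.sin(TY);x=L@[co,s];y=L@[-s,co];z=W[...,2]
    m=(I[...,0]-I[...,2]>45)&(I[...,0]>150)&(I[...,1]>110)&(abs(y)<.069)&(x>-.16)&(x<.152)&(z>.012)&(z<.05)
    t=(m&(z>.0385)).astype(np.uint8)
    n,l,st,ce=cv2.connectedComponentsWithStats(t)
    print(c,"xmax",np.percentile(x[m],99.5).round(4) if m.any() else None,"tops",[(round(float(x[l==i].mean()),3),round(float(y[l==i].mean()),3),int(st[i,4])) for i in range(1,n) if st[i,4]>4])
    bl=(I[...,2]-I[...,0]>60)&(x>-.17)&(x<.17)&(abs(y)<.09)&(z>.036)&(z<.06)
    if bl.sum()>30: print("  wall y",np.percentile(y[bl],[1,99]).round(4),"x",np.percentile(x[bl],99).round(4))
if __name__=="__main__":
    for c in ("wrist","scene"): balls(c)
E
python3 balls.py
```

```text
wrist xmax 0.0293 tops [(-0.097, 0.042, 777), (-0.023, 0.042, 765), (0.014, 0.042, 763), (-0.06, 0.04, 767), (-0.097, 0.003, 673), (0.014, 0.003, 673), (-0.023, -0.002, 652), (-0.097, -0.036, 589), (-0.023, -0.038, 577), (0.015, -0.04, 569)]
  wall y [-0.0699  0.0717] x 0.154
scene xmax 0.0303 tops [(-0.024, 0.044, 16), (0.014, 0.047, 14), (0.017, -0.045, 9)]
  wall y [-0.0679  0.0713] x 0.1542
```

```bash
python3 - <<'E'
from h import *
q=lambda z:scp(tray(.092,-.017,z),TY)
plan([(q(.05),10,.02,1),(q(.014),10,.01,1)])
E
```

```text
3 | -0.02,0,0.17,0,0,0,10, -0.02,-0.01,0.16,0,0,0,10, 0,0,0,0,0,0,10
5 | 0,0,0.15,0,0,0,10, 0,0,0.15,0,0,0,10, 0,0,0.15,0,0,0,10, 0.01,0,0.15,0,0,0,10, 0,0,0,0,0,0,10
rows 8
```

>>> jog_arm --commands '[-0.02, 0, 0.17, 0, 0, 0, 10, -0.02, 0, 0.16, 0, 0, 0, 10, 0, 0, 0, 0, 0, 0, 10, 0, 0, 0.15, 0, 0, 0, 10, 0, 0, 0.15, 0, 0, 0, 10, 0, 0, 0.15, 0, 0, 0, 10, 0, 0, 0.15, 0, 0, 0, 10, 0, 0, 0, 0, 0, 0, 10]'

```text
t: 24.3
tool_pos: [0.6552, -0.2588, 0.0688]
tool_rot: [-2.044, -2.38, 0.003]
contact_force: [-0.1, 0.7, -2.1]
opening: 0.0145
grip_force: 117.8
```

>>> jog_arm --commands '[0, 0, 0.06, 0, 0, 0, 10, 0, 0, 0.06, 0, 0, 0, 10, 0, 0, 0.0, 0, 0, 0, 10]'

```text
t: 24.68
tool_pos: [0.6559, -0.2592, 0.063]
tool_rot: [-2.045, -2.381, 0.002]
contact_force: [-0.0, 0.2, -2.7]
opening: 0.0138
grip_force: 118.0
```

```bash
python3 - <<'E'
from h import *
plan([(scp(tray(-.04,-.017,.005),TY),10,.0145,1)])
E
```

```text
11 | 0,-0.22,0,0,0,0,10, 0,-0.22,0,0,0,0,10, 0,-0.22,0,0,0,0,10, 0,-0.22,0,0,0,0,10, 0,-0.22,0,0,0,0,10, 0,-0.22,0,-0.01,0,0,10, 0,-0.22,0,0,0,0,10, 0,-0.22,0,-0.01,0,0,10, 0,-0.22,0,0,-0.01,0,10, 0,-0.21,0,-0.01,0,0,10, 0,0,0,0,0,0,10
rows 11
```

>>> jog_arm --commands '[0, -0.22, 0, 0, 0, 0, 10, 0, -0.22, 0, 0, 0, 0, 10, 0, -0.22, 0, 0, 0, 0, 10, 0, -0.22, 0, 0, 0, 0, 10, 0, -0.22, 0, 0, 0, 0, 10, 0, -0.22, 0, 0, 0, 0, 10, 0, -0.22, 0, 0, 0, 0, 10, 0, -0.22, 0, 0, 0, 0, 10, 0, -0.22, 0, 0, 0, 0, 10, 0, -0.21, 0, 0, 0, 0, 10, 0, 0, 0, 0, 0, 0, 10]'

```text
t: 26.05
tool_pos: [0.525, -0.2792, 0.0633]
tool_rot: [-2.046, -2.38, 0.002]
contact_force: [0.1, 0.0, -2.6]
opening: 0.014
grip_force: 117.7
```

```bash
cat balls.py >/dev/null; python3 - <<'E'
from h import *
w=eyes.get_image("wrist");save(w,"w6.png",1)
def lip(x,z,t): return scp(tray(x,-.017,z),TY,t,pt=(-.05,0,0))
# ramp: floor .004 at -.110 ; z=.004+(-.110-x)
plan([(lip(-.107,.0055,0),10,.010,0),(lip(-.120,.016,.10),10,.008,0),(lip(-.132,.028,.23),10,.008,1)])
E
```

```text
2 | 0,-0.14,0,-0.01,-0.01,0,10, 0,-0.14,0,-0.01,0,-0.01,10
2 | 0,-0.06,-0.04,0.5,0,0,10, 0,-0.07,-0.03,0.5,0,0,10
3 | 0,-0.05,-0.02,0.65,0,0,10, 0,-0.05,-0.02,0.65,0,0,10, 0,0,0,0,0,0,10
rows 7
```

View pics/w6.png

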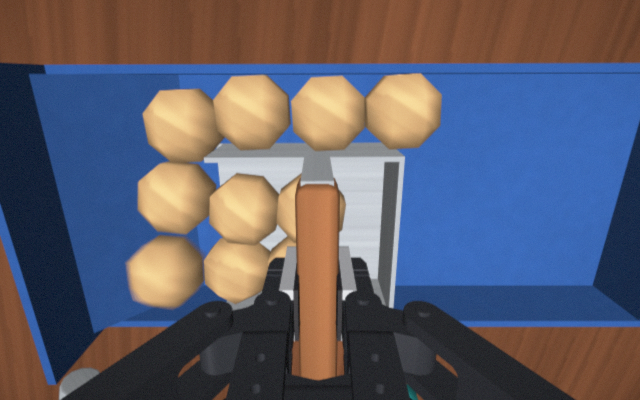

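The wrist view shows four balls already inside the pan at (245,210), (310,210), (238,268) and (285,255). Two sit at the ramp at (175,198) and (165,270), and the left column of four is untouched. Next I go up the ramp.

>>> jog_arm --commands '[0, -0.14, 0, 0, 0, 0, 10, 0, -0.14, 0, 0, 0, 0, 10, 0, -0.06, -0.04, 0.5, 0, 0, 10, 0, -0.07, -0.03, 0.5, 0, 0, 10, 0, -0.05, -0.02, 0.65, 0, 0, 10, 0, -0.05, -0.02, 0.65, 0, 0, 10, 0, 0, 0, 0, 0, 0, 10]'

```text
t: 26.98
tool_pos: [0.4967, -0.2835, 0.0709]
tool_rot: [-1.94, -2.26, 0.262]
contact_force: [0.4, -0.1, -3.4]
opening: 0.014
grip_force: 117.7
```

```bash
python3 - <<'E'
from h import *
o=ctrl.get_obs();print(o["contact_force"].round(1))
def lip(x,z,t): return scp(tray(x,-.017,z),TY,t,pt=(-.05,0,0))
plan([(lip(-.142,.040,.36),10,.008,0),(lip(-.148,.048,.45),10,.008,1)])
E
```

```text
[ 0.4 -0.1 -3.4]
2 | 0,-0.05,-0.01,0.64,-0.01,0,10, 0,-0.06,-0.01,0.64,0,0.01,10
2 | 0,-0.05,0,0.9,0,0,10, 0,0,0,0,0,0,10
rows 4
```

>>> jog_arm --commands '[0, -0.05, -0.01, 0.64, 0, 0, 10, 0, -0.06, -0.01, 0.64, 0, 0, 10, 0, -0.05, 0, 0.9, 0, 0, 10, 0, 0, 0, 0, 0, 0, 10]'

```text
t: 27.48
tool_pos: [0.4879, -0.2851, 0.0749]
tool_rot: [-1.828, -2.131, 0.486]
contact_force: [0.1, 0.3, -2.9]
opening: 0.0144
grip_force: 117.9
```

```bash
python3 - <<'E'
from h import *
o=ctrl.get_obs();print(o["contact_force"].round(1))
def lip(x,z,t): return scp(tray(x,-.017,z),TY,t,pt=(-.05,0,0))
w=eyes.get_image("wrist");save(w,"w7.png",1)
plan([(lip(-.142,.10,.50),10,.025,0),(lip(-.142,.19,.45),10,.04,0)])
E
```

```text
[ 0.1  0.3 -2.9]
2 | 0,-0.12,-0.39,0.26,-0.01,0,10, 0,-0.13,-0.38,0.26,0,0.01,10
3 | 0,-0.26,-0.46,-0.17,0,0,10, 0,-0.25,-0.46,-0.17,0,0,10, 0,-0.24,-0.46,-0.16,0,0,10
rows 5
```

View pics/w7.png

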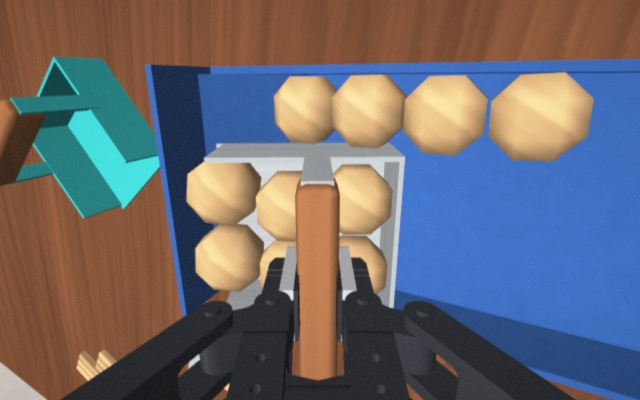

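All six lane balls are in the pan, with the third row at the lip around x=220 px. I'll lift with a little more tilt.

>>> jog_arm --commands '[0, -0.06, -0.15, 0.6, 0, 0, 10, 0, -0.1, -0.25, 0.6, 0, 0, 10, 0, -0.2, -0.4, 0.2, 0, 0, 10, 0, -0.25, -0.46, 0, 0, 0, 10, 0, -0.25, -0.46, 0, 0, 0, 10, 0, -0.24, -0.46, 0, 0, 0, 10, 0, 0, 0, 0, 0, 0, 10]'

```text
t: 28.4
tool_pos: [0.5035, -0.2838, 0.224]
tool_rot: [-1.758, -2.046, 0.617]
contact_force: [-0.5, 0.1, -3.6]
opening: 0.014
grip_force: 117.9
```

```bash
cat > bowl.py <<'E'
from h import *
BC=np.array([.549,.2425]); RT=Rw(0,.52)@RB
E
python3 - <<'E'
from h import *
o=ctrl.get_obs();R=Rn.from_rotvec(o["tool_rot"]).as_matrix();S=R@RB.T;O=o["tool_pos"]-S@G
print("tilt/yaw",np.arcsin(-S[2,0]).round(3),np.arctan2(S[1,0],S[0,0]).round(3),"origin",O.round(3),"lip",(O+S@[-.05,0,0]).round(3),o["contact_force"].round(1))
e=eyes.get_image("wrist");save(e,"w8.png",.8)
# over the bowl: mouth -x towards robot; dump by tilting negative. lip should end near bowl centre x-0.05
L=lambda x,y,z,t,yaw:scp([x,y,z],yaw,t,pt=(-.05,0,0))
a=L(.50,.0,.26,.5,0.1); b=L(.50,.2425,.24,.5,0.1)
plan([(a,10,.035,0),(b,10,.035,1)])
E
```

```text
tilt/yaw 0.583 0.15 origin [ 0.466 -0.291  0.18 ] lip [ 0.424 -0.297  0.207] [-0.5  0.1 -3.6]
9 | 0.51,0.12,-0.22,-0.1,0.03,0.05,10, 0.52,0.12,-0.21,-0.1,0.03,0.05,10, 0.52,0.12,-0.21,-0.09,0.03,0.05,10, 0.52,0.12,-0.21,-0.1,0.03,0.05,10, 0.52,0.12,-0.21,-0.09,0.03,0.05,10, 0.52,0.12,-0.2,-0.1,0.03,0.05,10, 0.52,0.12,-0.2,-0.09,0.03,0.05,10, 0.52,0.11,-0.2,-0.1,0.03,0.05,10, 0.52,0.11,-0.19,-0.09,0.03,0.04,10
8 | 0.57,0.07,0.01,0,0,0,10, 0.57,0.07,0.01,0,0,0,10, 0.58,0.08,0.02,0,0,0,10, 0.57,0.07,0.01,0,0,0,10, 0.58,0.08,0.02,0,0,0,10, 0.57,0.07,0.01,0,0,0,10, 0.58,0.08,0.02,0,0,0,10, 0,0,0,0,0,0,10
rows 17
```

View pics/w8.png

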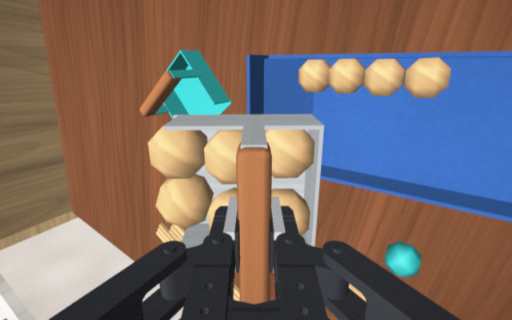

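Six balls are riding securely in the pan, and the tray still holds the four in its left column. I'll carry them to the bowl.

>>> jog_arm --commands '[0.2, 0.05, -0.22, 0, 0, 0, 10, 0.4, 0.12, -0.22, -0.1, 0.03, 0.05, 10, 0.52, 0.12, -0.21, -0.1, 0.03, 0.05, 10, 0.52, 0.12, -0.21, -0.1, 0.03, 0.05, 10, 0.52, 0.12, -0.21, -0.1, 0.03, 0.05, 10, 0.52, 0.12, -0.2, -0.1, 0.03, 0.05, 10, 0.52, 0.12, -0.2, -0.1, 0.03, 0.05, 10, 0.52, 0.12, -0.2, -0.1, 0.03, 0.05, 10, 0.52, 0.11, -0.1, 0, 0.03, 0.04, 10, 0.57, 0.1, 0, 0, 0, 0, 10, 0.57, 0.1, 0, 0, 0, 0, 10, 0.57, 0.1, 0, 0, 0, 0, 10, 0.57, 0.1, 0, 0, 0, 0, 10, 0.57, 0.07, 0, 0, 0, 0, 10, 0.57, 0.07, 0, 0, 0, 0, 10, 0.57, 0.07, 0.01, 0, 0, 0, 10, 0.4, 0, 0, 0, 0, 0, 10, 0.2, 0, 0, 0, 0, 0, 10, 0, 0, 0, 0, 0, 0, 10]'

```text
t: 30.82
tool_pos: [0.5774, 0.2611, 0.2606]
tool_rot: [-1.833, -2.04, 0.543]
contact_force: [0.3, -0.3, -3.6]
opening: 0.014
grip_force: 117.9
```

```bash
python3 - <<'E'
from h import *
o=ctrl.get_obs();R=Rn.from_rotvec(o["tool_rot"]).as_matrix();S=R@RB.T;O=o["tool_pos"]-S@G
print("tilt/yaw",np.arcsin(-S[2,0]).round(3),np.arctan2(S[1,0],S[0,0]).round(3),"lip",(O+S@[-.05,0,0]).round(3),o["contact_force"].round(1))
L=lambda x,y,z,t,yaw:scp([x,y,z],yaw,t,pt=(-.05,0,0))
plan([(L(.54,.2425,.175,.1,.1),10,.035,0),(L(.54,.2425,.155,-.75,.1),10,.035,3)])
E
```

```text
tilt/yaw 0.521 0.107 lip [0.499 0.252 0.239] [ 0.3 -0.3 -3.6]
5 | -0.05,0.13,0.06,-0.84,0,0.01,10, -0.05,0.12,0.07,-0.84,0,0.01,10, -0.04,0.11,0.08,-0.84,0.01,0.02,10, -0.05,0.11,0.08,-0.84,0,0.01,10, -0.04,0.1,0.09,-0.85,0.01,0.02,10
12 | 0,-0.11,-0.01,-0.94,0,0,10, 0,-0.11,-0.02,-0.94,0,0,10, 0,-0.11,-0.03,-0.95,0,0,10, 0,-0.11,-0.04,-0.94,0,0,10, 0,-0.1,-0.05,-0.95,0,0,10, 0,-0.1,-0.06,-0.94,0,0,10, 0,-0.09,-0.06,-0.95,0,0,10, 0,-0.09,-0.07,-0.94,0,0,10, 0,-0.08,-0.08,-0.95,0,0,10, 0,0,0,0,0,0,10, 0,0,0,0,0,0,10, 0,0,0,0,0,0,10
rows 17
```

>>> jog_arm --commands '[-0.05, 0.13, 0.06, -0.84, 0, 0.01, 10, -0.05, 0.12, 0.07, -0.84, 0, 0.01, 10, -0.04, 0.11, 0.08, -0.84, 0, 0.02, 10, -0.05, 0.11, 0.08, -0.84, 0, 0.01, 10, -0.04, 0.1, 0.09, -0.85, 0, 0.02, 10, 0, -0.11, -0.01, -0.94, 0, 0, 10, 0, -0.11, -0.02, -0.94, 0, 0, 10, 0, -0.11, -0.03, -0.95, 0, 0, 10, 0, -0.11, -0.04, -0.94, 0, 0, 10, 0, -0.1, -0.05, -0.95, 0, 0, 10, 0, -0.1, -0.06, -0.94, 0, 0, 10, 0, -0.09, -0.06, -0.95, 0, 0, 10, 0, -0.09, -0.07, -0.94, 0, 0, 10, 0, -0.08, -0.08, -0.95, 0, 0, 10, 0, 0, 0, 0, 0, 0, 10, 0, 0, 0, 0, 0, 0, 10, 0, 0, 0, 0, 0, 0, 10, 0, 0, 0, 0, 0, 0, 10]'

```text
t: 33.08
tool_pos: [0.5439, 0.2435, 0.2376]
tool_rot: [1.704, 1.881, 0.74]
contact_force: [-0.1, 1.1, -2.0]
opening: 0.014
grip_force: 118.2
```

```bash
cat > ps.py <<'E'
from h import *
o=ctrl.get_obs();R=Rn.from_rotvec(o["tool_rot"]).as_matrix();S=R@RB.T;O=o["tool_pos"]-S@G
print("tilt/yaw",np.arcsin(-S[2,0]).round(3),np.arctan2(S[1,0],S[0,0]).round(3),"lip",(O+S@[-.05,0,0]).round(3),o["contact_force"].round(1))
E
python3 ps.py; python3 - <<'E'
from h import *
w=eyes.get_image("wrist")["image"];e=eyes.get_image("scene")["image"][130:280,320:470]
c=np.zeros((400,800,3),np.uint8);c[:250,:400]=cv2.resize(w,(400,250),interpolation=3);c[:,400:]=cv2.resize(e,(400,400),interpolation=3)
cv2.imwrite("pics/v9.png",c[:,:,::-1])
L=lambda x,y,z,t,yaw:scp([x,y,z],yaw,t,pt=(-.05,0,0))
plan([(L(.53,.2425,.26,-.2,.1),10,.04,0),(L(.53,.0,.26,0,.12),10,.05,0),(scp(tray(.092,.017,.14),TY),10,.05,1)])
E
```

```text
tilt/yaw -0.751 0.099 lip [0.541 0.242 0.156] [-0.1  1.1 -2. ]
6 | 0,0.24,-0.13,0.92,0,0,10, 0,0.22,-0.15,0.92,0,0,10, 0.01,0.21,-0.16,0.92,0,0,10, 0,0.2,-0.18,0.91,0,0,10, 0.01,0.18,-0.2,0.92,0.01,0,10, 0,0.15,-0.22,0.91,0,-0.01,10
5 | -0.8,-0.04,0.03,0.4,0,-0.04,10, -0.8,-0.05,0.03,0.4,0.01,-0.04,10, -0.8,-0.05,0.03,0.4,0,-0.04,10, -0.8,-0.05,0.03,0.4,0.01,-0.04,10, -0.8,-0.06,0.03,0.4,0,-0.04,10
7 | -0.66,0.1,0.33,0,0,-0.05,10, -0.67,0.09,0.33,0,0,-0.05,10, -0.67,0.09,0.33,0,0,-0.05,10, -0.67,0.09,0.34,0,0,-0.06,10, -0.66,0.09,0.33,0,0,-0.05,10, -0.67,0.08,0.34,0,0,-0.06,10, 0,0,0,0,0,0,10
rows 18
```

View pics/v9.png

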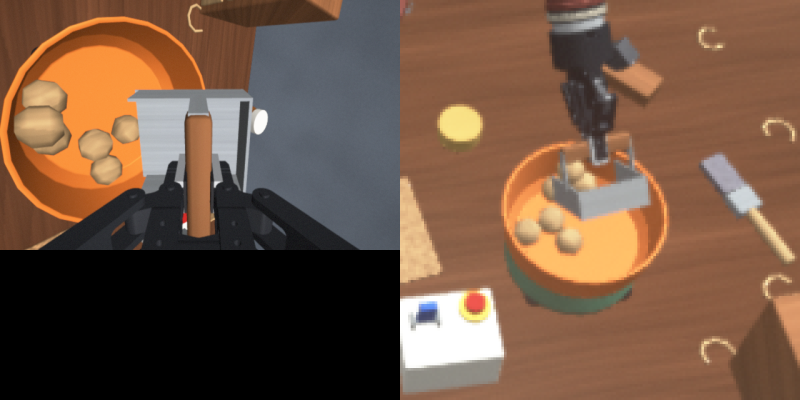

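The pan is empty and the six balls are in the bowl at (20–125, 85–180 px in the left panel). The lever is still up. Back to the tray for the left lane.

>>> jog_arm --commands '[0, 0.24, -0.13, 0.92, 0, 0, 10, 0, 0.22, -0.15, 0.92, 0, 0, 10, 0, 0.21, -0.16, 0.92, 0, 0, 10, 0, 0.2, -0.18, 0.91, 0, 0, 10, 0, 0.18, -0.2, 0.92, 0, 0, 10, 0, 0.15, -0.22, 0.91, 0, 0, 10, -0.8, -0.04, 0.03, 0.4, 0, -0.04, 10, -0.8, -0.05, 0.03, 0.4, 0, -0.04, 10, -0.8, -0.05, 0.03, 0.4, 0, -0.04, 10, -0.8, -0.05, 0.03, 0.4, 0, -0.04, 10, -0.8, -0.06, 0.03, 0.4, 0, -0.04, 10, -0.66, 0.1, 0.33, 0, 0, -0.05, 10, -0.67, 0.09, 0.33, 0, 0, -0.05, 10, -0.67, 0.09, 0.33, 0, 0, -0.05, 10, -0.67, 0.09, 0.34, 0, 0, -0.06, 10, -0.66, 0.09, 0.33, 0, 0, -0.05, 10, -0.67, 0.08, 0.34, 0, 0, -0.06, 10, 0, 0, 0, 0, 0, 0, 10]'

```text
t: 35.42
tool_pos: [0.6497, -0.2297, 0.1952]
tool_rot: [-2.05, -2.379, 0.005]
contact_force: [-1.0, 0.5, -2.1]
opening: 0.0142
grip_force: 118.0
```

```bash
python3 ps.py; python3 pose.py; python3 balls.py; python3 - <<'E'
from h import *
q=lambda z:scp(tray(.092,.017,z),TY)
plan([(q(.07),10,.03,1),(q(.012),10,.012,1),(q(.006),10,.004,1)])
E
```

```text
tilt/yaw 0.003 0.148 lip [ 0.592 -0.239  0.137] [-1.   0.5 -2.1]
[[-0.045, -0.0557, -0.021, 0.0399], [-0.035, -0.0501, -0.0201, 0.04], [-0.025, -0.0533, -0.018, 0.0405], [-0.015, -0.0529, -0.0177, 0.04], [-0.005, -0.052, -0.0231, 0.0396], [0.005, -0.0538, -0.0202, 0.0394], [0.015, -0.0524, -0.0203, 0.0404], [0.025, -0.055, -0.0194, 0.04], [0.035, -0.0528, -0.0188, 0.04]]
roll bottom,top [-0.0033 -0.0531] [ 0.0059 -0.0198] y [-0.0435  0.0448]
bar 69 z~y [0.0082 0.0298] y [-0.0419  0.0448]
wrist xmax 0.0267 tops [(-0.101, 0.049, 466), (-0.065, 0.049, 447), (-0.027, 0.049, 442), (0.01, 0.05, 414)]
  wall y [-0.0694  0.0719] x 0.1525
scene xmax -0.017 tops [(-0.023, 0.056, 10)]
  wall y [-0.068   0.0712] x 0.1533
4 | 0.01,0,0.39,0,0.01,0,10, 0.01,0,0.4,0.01,0.01,0,10, 0,0.01,0.39,0,0.01,-0.01,10, 0,0,0,0,0,0,10
6 | 0,0,0.19,0,0,0,10, 0,0,0.2,0,0,0,10, 0,0,0.19,0,0,0,10, 0,0,0.2,0,0,0,10, 0,0,0.19,0,0,0,10, 0,0,0,0,0,0,10
3 | 0,0,0.05,0,0,0,10, 0,0,0.05,0,0,0,10, 0,0,0,0,0,0,10
rows 13
```

>>> jog_arm --commands '[-0.02, 0, 0.39, 0, 0, 0, 10, 0, 0, 0.4, 0, 0, 0, 10, 0, 0, 0.39, 0, 0, 0, 10, 0, 0, 0, 0, 0, 0, 10, 0, 0, 0.19, 0, 0, 0, 10, 0, 0, 0.2, 0, 0, 0, 10, 0, 0, 0.19, 0, 0, 0, 10, 0, 0, 0.2, 0, 0, 0, 10, 0, 0, 0.17, 0, 0, 0, 10, 0, 0, 0, 0, 0, 0, 10]'

```text
t: 36.83
tool_pos: [0.6499, -0.2284, 0.0692]
tool_rot: [-2.047, -2.383, 0.004]
contact_force: [0.2, -0.3, -2.9]
opening: 0.0142
grip_force: 118.0
```

```bash
python3 - <<'E'
from h import *
print(ctrl.get_obs()["contact_force"].round(1))
q=lambda x,z:scp(tray(x,.0185,z),TY)
plan([(q(.09,.005),10,.004,1),(q(-.04,.005),10,.0145,1)])
E
```

```text
[ 0.2 -0.3 -2.9]
3 | 0.03,0,0.05,-0.01,0.01,0,10, 0.04,-0.01,0.05,-0.01,0.01,-0.01,10, 0,0,0,0,0,0,10
10 | 0,-0.24,0,0,0,0,10, 0,-0.24,0,0,0,0,10, 0,-0.24,0,0,0,0,10, 0,-0.24,0,0,0,0,10, 0,-0.24,0,0,0,0,10, 0,-0.24,0,0,0,0,10, 0,-0.24,0,0,0,0,10, 0,-0.24,0,0,0,0,10, 0,-0.24,0,0,0,0,10, 0,0,0,0,0,0,10
rows 13
```

>>> jog_arm --commands '[0.03, 0, 0.05, 0, 0, 0, 10, 0.04, 0, 0.05, 0, 0, 0, 10, 0, 0, 0, 0, 0, 0, 10, 0, -0.24, 0, 0, 0, 0, 10, 0, -0.24, 0, 0, 0, 0, 10, 0, -0.24, 0, 0, 0, 0, 10, 0, -0.24, 0, 0, 0, 0, 10, 0, -0.24, 0, 0, 0, 0, 10, 0, -0.24, 0, 0, 0, 0, 10, 0, -0.24, 0, 0, 0, 0, 10, 0, -0.24, 0, 0, 0, 0, 10, 0, -0.24, 0, 0, 0, 0, 10, 0, 0, 0, 0, 0, 0, 10]'

```text
t: 38.45
tool_pos: [0.5209, -0.2443, 0.0645]
tool_rot: [2.047, 2.38, -0.003]
contact_force: [0.0, 0.3, -1.9]
opening: 0.0143
grip_force: 118.0
```

```bash
python3 ps.py; python3 - <<'E'
from h import *
w=eyes.get_image("wrist");save(w,"w10.png",.8)
def lip(x,z,t): return scp(tray(x,.0185,z),TY,t,pt=(-.05,0,0))
plan([(lip(-.107,.0055,0),10,.010,0),(lip(-.120,.016,.10),10,.008,0),(lip(-.132,.028,.23),10,.008,1),(lip(-.142,.040,.36),10,.008,0),(lip(-.148,.048,.45),10,.008,1)])
E
```

```text
tilt/yaw 0.0 0.15 lip [ 0.464 -0.254  0.007] [ 0.   0.3 -1.9]
2 | 0,-0.15,0.01,0,0.01,-0.01,10, 0.01,-0.15,0.01,0,0.02,0,10
2 | 0,-0.06,-0.04,0.5,0,0,10, 0,-0.07,-0.03,0.5,0,0,10
3 | 0,-0.05,-0.02,0.65,0,0,10, 0,-0.05,-0.02,0.65,0,0,10, 0,0,0,0,0,0,10
2 | 0,-0.05,-0.01,0.65,0,0,10, 0,-0.04,-0.01,0.65,0,0,10
2 | 0,-0.06,0,0.9,0,0,10, 0,0,0,0,0,0,10
rows 11
```

View pics/w10.png

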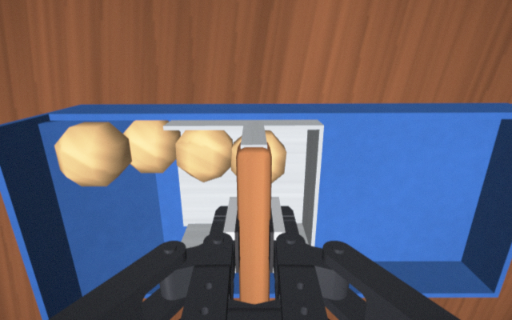

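Two balls are in the pan at (205,152) and (258,158). The others are at the lip (150,145) and on the ramp (93,153). I'll continue up the ramp.

>>> jog_arm --commands '[0, -0.15, 0.01, 0, 0, 0, 10, 0.01, -0.15, 0.01, 0, 0, 0, 10, 0, -0.06, -0.04, 0.5, 0, 0, 10, 0, -0.07, -0.03, 0.5, 0, 0, 10, 0, -0.05, -0.02, 0.65, 0, 0, 10, 0, -0.05, -0.02, 0.65, 0, 0, 10, 0, 0, 0, 0, 0, 0, 10, 0, -0.05, -0.01, 0.65, 0, 0, 10, 0, -0.04, -0.01, 0.65, 0, 0, 10, 0, -0.06, 0, 0.9, 0, 0, 10, 0, 0, 0, 0, 0, 0, 10]'

```text
t: 39.88
tool_pos: [0.4828, -0.2496, 0.0748]
tool_rot: [-1.831, -2.131, 0.49]
contact_force: [-1.8, -0.0, -1.4]
opening: 0.0142
grip_force: 118.2
```

```bash
python3 ps.py; python3 - <<'E'
from h import *
w=eyes.get_image("wrist");save(w,"w11.png",.8)
E
```

```text
tilt/yaw 0.449 0.15 lip [ 0.406 -0.262  0.048] [-1.8 -0.  -1.4]
```

View pics/w11.png

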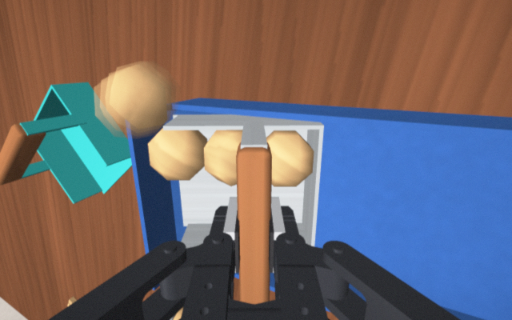

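Three balls are in the pan. The fourth, at (135,100) px, has been squeezed up at the near-left corner. I'll lift with the three and then see where it lands.

>>> jog_arm --commands '[0, -0.06, -0.15, 0.6, 0, 0, 10, 0, -0.1, -0.25, 0.6, 0, 0, 10, 0, -0.2, -0.4, 0.2, 0, 0, 10, 0, -0.25, -0.46, 0, 0, 0, 10, 0, -0.25, -0.46, 0, 0, 0, 10, 0, -0.24, -0.46, 0, 0, 0, 10, 0, 0, 0, 0, 0, 0, 10]'

```text
t: 40.8
tool_pos: [0.4986, -0.2477, 0.2236]
tool_rot: [-1.762, -2.046, 0.619]
contact_force: [-0.0, 0.2, -1.7]
opening: 0.0141
grip_force: 118.3
```

```bash
cat > find.py <<'E'
from h import *
for c in ("top","scene","wrist"):
    d=eyes.get_image(c);W=cloud(d)
    for r in nets.silhouettes(c,"ball0"):
        if r["p"]<.25: continue
        m=r["mask"];p=W[m];p=p[~np.isnan(p[:,0])];rgb=d["image"][m].mean(0)
        if len(p) and rgb[0]>rgb[2]+25: print(c,round(r["p"],2),np.round(r["bbox"]).astype(int).tolist(),np.median(p,0).round(3),"z95",np.percentile(p[:,2],95).round(3))
E
python3 find.py; python3 ps.py
```

```text
top 0.68 [225, 192, 242, 202] [0.464 0.246 0.116] z95 0.125
top 0.62 [257, 169, 270, 182] [0.534 0.169 0.088] z95 0.095
top 0.55 [404, 189, 414, 209] [ 0.429 -0.231  0.234] z95 0.241
top 0.51 [402, 174, 410, 185] [ 0.491 -0.236  0.196] z95 0.201
top 0.49 [401, 185, 412, 194] [ 0.462 -0.231  0.216] z95 0.221
top 0.48 [240, 161, 252, 172] [0.56  0.22  0.087] z95 0.095
scene 0.58 [248, 182, 256, 192] [ 0.434 -0.226  0.233] z95 0.237
scene 0.56 [380, 219, 390, 224] [0.57  0.221 0.086] z95 0.095
scene 0.48 [371, 195, 384, 205] [0.485 0.224 0.086] z95 0.095
scene 0.38 [361, 210, 374, 222] [0.545 0.167 0.086] z95 0.095
scene 0.38 [182, 210, 205, 269] [ 0.448 -0.485  0.023] z95 0.03
wrist 0.96 [255, 164, 306, 233] [ 0.464 -0.224  0.21 ] z95 0.214
wrist 0.64 [184, 162, 259, 224] [ 0.44  -0.227  0.227] z95 0.234
wrist 0.64 [331, 164, 389, 234] [ 0.498 -0.22   0.186] z95 0.194
wrist 0.63 [382, 0, 419, 14] [ 0.432 -0.116  0.028] z95 0.034
tilt/yaw 0.592 0.15 lip [ 0.417 -0.26   0.203] [-0.1 -0.4 -3.1]
```

Three balls are in the pan; the fourth is on the bench near (0.432,−0.116). I'll tip these out first and pick that one up later.

```bash
python3 - <<'E'
from h import *
L=lambda x,y,z,t,yaw:scp([x,y,z],yaw,t,pt=(-.05,0,0))
plan([(L(.43,-.22,.23,.57,.14),10,.02,0),(L(.50,.0,.255,.52,0.1),10,.035,0),(L(.50,.2,.25,.5,0.1),10,.035,0),(L(.505,.2425,.24,.5,0.1),10,.02,1)])
E
```

```text
3 | 0.2,0,-0.19,-0.07,0.02,0.03,10, 0.2,0,-0.19,-0.07,0.02,0.03,10, 0.21,-0.01,-0.19,-0.08,0.03,0.03,10
7 | 0.49,0.16,-0.19,-0.07,0.03,0.05,10, 0.49,0.16,-0.18,-0.07,0.03,0.05,10, 0.49,0.16,-0.18,-0.07,0.03,0.05,10, 0.49,0.16,-0.18,-0.07,0.03,0.05,10, 0.49,0.16,-0.17,-0.07,0.03,0.05,10, 0.49,0.15,-0.17,-0.07,0.03,0.04,10, 0.5,0.15,-0.17,-0.08,0.03,0.05,10
6 | 0.55,0.05,-0.02,-0.03,0,0,10, 0.55,0.05,-0.02,-0.03,0,0,10, 0.55,0.05,-0.02,-0.03,0,0,10, 0.56,0.06,-0.02,-0.04,0,0,10, 0.55,0.05,-0.02,-0.03,0,0,10, 0.56,0.06,-0.01,-0.04,0,0,10
4 | 0.23,0.07,0.02,0,0,0,10, 0.23,0.07,0.03,0,0,0,10, 0.23,0.07,0.02,0,0,0,10, 0,0,0,0,0,0,10
rows 20
```

>>> jog_arm --commands '[0.2, 0, -0.19, -0.07, 0.02, 0.03, 10, 0.2, 0, -0.19, -0.07, 0.02, 0.03, 10, 0.21, 0, -0.19, -0.08, 0.03, 0.03, 10, 0.49, 0.16, -0.19, -0.07, 0.03, 0.05, 10, 0.49, 0.16, -0.18, -0.07, 0.03, 0.05, 10, 0.49, 0.16, -0.18, -0.07, 0.03, 0.05, 10, 0.49, 0.16, -0.18, -0.07, 0.03, 0.05, 10, 0.49, 0.16, -0.17, -0.07, 0.03, 0.05, 10, 0.49, 0.15, -0.17, -0.07, 0.03, 0.04, 10, 0.5, 0.15, -0.17, -0.08, 0.03, 0.05, 10, 0.55, 0.05, -0.02, -0.03, 0, 0, 10, 0.55, 0.05, -0.02, -0.03, 0, 0, 10, 0.55, 0.05, -0.02, -0.03, 0, 0, 10, 0.56, 0.06, -0.02, -0.04, 0, 0, 10, 0.55, 0.05, -0.02, -0.03, 0, 0, 10, 0.56, 0.06, -0.01, -0.04, 0, 0, 10, 0.23, 0.07, 0.02, 0, 0, 0, 10, 0.23, 0.07, 0.03, 0, 0, 0, 10, 0.23, 0.07, 0.02, 0, 0, 0, 10, 0, 0, 0, 0, 0, 0, 10]'

```text
t: 43.6
tool_pos: [0.5845, 0.2513, 0.2636]
tool_rot: [-1.853, -2.048, 0.523]
contact_force: [0.7, -0.1, -3.0]
opening: 0.0146
grip_force: 118.0
```

```bash
python3 ps.py; python3 - <<'E'
from h import *
L=lambda x,y,z,t,yaw:scp([x,y,z],yaw,t,pt=(-.05,0,0))
plan([(L(.55,.2425,.175,.1,.1),10,.035,0),(L(.55,.2425,.158,-.75,.1),10,.035,3)])
E
```

```text
tilt/yaw 0.499 0.099 lip [0.506 0.242 0.24 ] [ 0.7 -0.1 -3. ]
5 | -0.01,0.14,0.06,-0.8,0,0,10, -0.02,0.14,0.07,-0.8,0.01,0,10, -0.01,0.13,0.09,-0.8,0,0,10, -0.02,0.12,0.09,-0.79,0.01,0,10, -0.01,0.11,0.11,-0.8,0,0,10
12 | 0,-0.11,-0.01,-0.94,0,0,10, 0,-0.11,-0.02,-0.94,0,0,10, 0,-0.11,-0.04,-0.95,0,0,10, 0,-0.11,-0.04,-0.94,0,0,10, 0,-0.1,-0.06,-0.95,0,0,10, 0,-0.09,-0.06,-0.94,0,0,10, 0,-0.09,-0.07,-0.95,0,0,10, 0,-0.08,-0.08,-0.94,0,0,10, 0,-0.08,-0.09,-0.95,0,0,10, 0,0,0,0,0,0,10, 0,0,0,0,0,0,10, 0,0,0,0,0,0,10
rows 17
```

>>> jog_arm --commands '[0, 0.14, 0.06, -0.8, 0, 0, 10, -0.02, 0.14, 0.07, -0.8, 0, 0, 10, 0, 0.13, 0.09, -0.8, 0, 0, 10, -0.02, 0.12, 0.09, -0.79, 0, 0, 10, 0, 0.11, 0.11, -0.8, 0, 0, 10, 0, -0.11, -0.01, -0.94, 0, 0, 10, 0, -0.11, -0.02, -0.94, 0, 0, 10, 0, -0.11, -0.04, -0.95, 0, 0, 10, 0, -0.11, -0.04, -0.94, 0, 0, 10, 0, -0.1, -0.06, -0.95, 0, 0, 10, 0, -0.09, -0.06, -0.94, 0, 0, 10, 0, -0.09, -0.07, -0.95, 0, 0, 10, 0, -0.08, -0.08, -0.94, 0, 0, 10, 0, -0.08, -0.09, -0.95, 0, 0, 10, 0, 0, 0, 0, 0, 0, 10, 0, 0, 0, 0, 0, 0, 10, 0, 0, 0, 0, 0, 0, 10, 0, 0, 0, 0, 0, 0, 10]'

```text
t: 45.85
tool_pos: [0.5534, 0.2453, 0.2409]
tool_rot: [1.702, 1.881, 0.741]
contact_force: [0.1, 0.2, -1.9]
opening: 0.0142
grip_force: 118.2
```

```bash
python3 find.py; python3 balls.py; python3 - <<'E'
from h import *
L=lambda x,y,z,t,yaw:scp([x,y,z],yaw,t,pt=(-.05,0,0))
m=lambda z:scp([*MO,z],MY)
plan([(L(.53,.22,.25,-.2,.1),10,.04,0),(m(.14),10,.045,1)])
E
```

```text
top 0.69 [242, 186, 256, 203] [0.481 0.212 0.087] z95 0.097
top 0.63 [346, 210, 356, 221] [ 0.423 -0.102  0.034] z95 0.042
top 0.57 [244, 176, 259, 184] [0.524 0.203 0.091] z95 0.096
top 0.56 [235, 165, 241, 180] [0.545 0.241 0.088] z95 0.095
top 0.47 [243, 164, 255, 172] [0.561 0.215 0.086] z95 0.096
scene 0.55 [362, 210, 372, 222] [0.544 0.167 0.087] z95 0.095
scene 0.54 [370, 197, 378, 207] [0.49  0.21  0.087] z95 0.096
scene 0.5 [378, 218, 388, 229] [0.575 0.215 0.086] z95 0.095
scene 0.45 [385, 196, 392, 203] [0.485 0.27  0.089] z95 0.096
scene 0.45 [370, 207, 381, 222] [0.534 0.204 0.087] z95 0.094
scene 0.41 [398, 214, 412, 224] [0.577 0.306 0.087] z95 0.095
scene 0.38 [288, 202, 296, 219] [ 0.431 -0.102  0.031] z95 0.041
scene 0.38 [382, 212, 392, 220] [0.554 0.242 0.086] z95 0.092
wrist 0.92 [168, 79, 224, 132] [0.566 0.311 0.087] z95 0.092
wrist 0.86 [136, 158, 192, 208] [0.541 0.253 0.086] z95 0.093
wrist 0.79 [15, 129, 93, 191] [0.476 0.273 0.088] z95 0.093
wrist 0.78 [0, 183, 84, 249] [0.466 0.246 0.109] z95 0.115
wrist 0.66 [172, 189, 225, 240] [0.565 0.223 0.086] z95 0.092
wrist 0.63 [122, 100, 182, 153] [0.534 0.293 0.087] z95 0.093
wrist 0.62 [130, 254, 186, 304] [0.534 0.174 0.086] z95 0.092
wrist 0.6 [40, 211, 107, 272] [0.485 0.215 0.09 ] z95 0.093
wrist xmax None tops []
scene xmax None tops []
  wall y [-0.0679  0.0712] x 0.1536
6 | -0.06,0.19,-0.12,0.92,0,0,10, -0.06,0.18,-0.14,0.92,0,0,10, -0.06,0.16,-0.15,0.92,0,0,10, -0.06,0.15,-0.17,0.92,0.01,0,10, -0.06,0.13,-0.18,0.92,0,0,10, -0.07,0.12,-0.19,0.91,0.01,0,10
8 | -0.55,-0.35,0.22,0.29,0,-0.01,10, -0.55,-0.35,0.23,0.29,0,-0.01,10, -0.55,-0.34,0.24,0.28,0,-0.01,10, -0.55,-0.33,0.25,0.29,0,-0.02,10, -0.55,-0.33,0.26,0.28,0,-0.01,10, -0.55,-0.32,0.27,0.29,0,-0.02,10, -0.55,-0.31,0.28,0.28,0.01,-0.02,10, 0,0,0,0,0,0,10
rows 14
```

The three balls fell into the bowl, and the tray is now empty. The spilt ball lies at about (0.428,−0.104), beside the mat. I'll put the scoop back, shifted slightly away from it.

>>> jog_arm --commands '[-0.06, 0.19, -0.12, 0.92, 0, 0, 10, -0.06, 0.18, -0.14, 0.92, 0, 0, 10, -0.06, 0.16, -0.15, 0.92, 0, 0, 10, -0.06, 0.15, -0.17, 0.92, 0, 0, 10, -0.06, 0.13, -0.18, 0.92, 0, 0, 10, -0.07, 0.12, -0.19, 0.91, 0, 0, 10, -0.53, -0.35, 0.22, 0.29, 0, 0, 10, -0.53, -0.35, 0.23, 0.29, 0, 0, 10, -0.53, -0.34, 0.24, 0.28, 0, 0, 10, -0.53, -0.33, 0.25, 0.29, 0, 0, 10, -0.53, -0.33, 0.26, 0.28, 0, 0, 10, -0.53, -0.32, 0.27, 0.29, 0, 0, 10, -0.53, -0.31, 0.28, 0.28, 0, 0, 10, 0, 0, 0, 0, 0, 0, 10]'

```text
t: 48.0
tool_pos: [0.4697, -0.0105, 0.1967]
tool_rot: [2.111, 2.326, -0.003]
contact_force: [0.8, 0.7, -1.7]
opening: 0.0142
grip_force: 118.3
```

```bash
python3 ps.py; python3 - <<'E'
from h import *
m=lambda z:scp([MO[0]-.001,MO[1]+.008,z],MY)
plan([(m(.08),10,.025,1),(m(.02),10,.015,0),(m(.007),10,.007,1),(m(.0045),10,.003,1)])
E
```

```text
tilt/yaw 0.002 0.097 lip [ 0.412 -0.017  0.139] [ 0.8  0.7 -1.7]
4 | 0,0.01,0.33,-0.01,0.01,-0.04,10, 0.01,0.01,0.32,0,0,-0.05,10, 0,0.02,0.33,-0.01,0.01,-0.04,10, 0,0,0,0,0,0,10
4 | 0,0,0.25,0,0,0,10, 0,0,0.25,0,0,0,10, 0,0,0.25,0,0,0,10, 0,0,0.25,0,0,0,10
3 | 0,0,0.11,0,0,0,10, 0,0,0.11,0,0,0,10, 0,0,0,0,0,0,10
2 | 0,0,0.04,0,0,0,10, 0,0,0,0,0,0,10
rows 13
```

>>> jog_arm --commands '[0, 0.01, 0.33, 0, 0, -0.04, 10, 0.01, 0.01, 0.32, 0, 0, -0.05, 10, 0, 0.02, 0.33, 0, 0, -0.04, 10, 0, 0, 0, 0, 0, 0, 10, 0, 0, 0.25, 0, 0, 0, 10, 0, 0, 0.25, 0, 0, 0, 10, 0, 0, 0.25, 0, 0, 0, 10, 0, 0, 0.25, 0, 0, 0, 10, 0, 0, 0.11, 0, 0, 0, 10, 0, 0, 0.11, 0, 0, 0, 10, 0, 0, 0, 0, 0, 0, 10, 0, 0, 0.03, 0, 0, 0, 10, 0, 0, 0, 0, 0, 0, 10]'

```text
t: 49.62
tool_pos: [0.4734, -0.0084, 0.0649]
tool_rot: [2.091, 2.342, -0.001]
contact_force: [0.9, -0.1, -2.0]
opening: 0.0138
grip_force: 118.2
```

>>> jog_arm --commands '[0, 0, 0.02, 0, 0, 0, 10, 0, 0, 0, 0, 0, 0, 10]'

```text
t: 49.88
tool_pos: [0.4731, -0.0084, 0.0634]
tool_rot: [2.092, 2.342, -0.001]
contact_force: [0.1, 0.6, -2.4]
opening: 0.0142
grip_force: 118.2
```

Down about 1 mm more, then release and rise.

>>> jog_arm --commands '[0, 0, 0.025, 0, 0, 0, 10, 0, 0, 0, 0, 0, 0, 10, 0, 0, 0, 0, 0, 0, 60, 0, 0, 0, 0, 0, 0, 60, 0, 0, 0, 0, 0, 0, 60, 0, 0, 0, 0, 0, 0, 60, 0, 0, -0.4, 0, 0, 0, 60, 0, 0, -0.8, 0, 0, 0, 60, 0, 0, -0.8, 0, 0, 0, 60, 0, 0, -0.5, 0, 0, 0, 60, 0.9, 0, 0, 0, 0, 0, 60, 0.9, 0, 0, 0, 0, 0, 60, 0.9, 0, 0, 0, 0, 0, 60, 0, 0, 0, 0, 0, 0, 60]'

```text
t: 51.62
tool_pos: [0.454, 0.1556, 0.2116]
tool_rot: [2.086, 2.348, -0.001]
contact_force: [0.2, -0.2, 0.2]
opening: 0.0601
grip_force: 0.0
```

```bash
python3 sc.py; python3 - <<'E'
from h import *
for c in ("top","scene"):
    d=eyes.get_image(c);W=cloud(d);I=d["image"].astype(int)
    X,Y,Z=W[...,0],W[...,1],W[...,2]
    m=(X>.35)&(X<.5)&(Y>-.16)&(Y<-.075)&(Z>.015)&(Z<.06)&(I[...,0]-I[...,2]>25)
    p=W[m];print(c,len(p));
    if len(p): t=p[p[:,2]>p[:,2].max()-.006];print("top",t.mean(0).round(4),"all",p.min(0).round(3),p.max(0).round(3))
    if c=="top": cv2.imwrite("pics/v12.png",cv2.resize(d["image"][160:240,290:390],(750,600),interpolation=3)[:,:,::-1])
E
```

```text
top bar 179 [472.3 -10.5] [17.9 91.8] 7.7 mean [ 0.4715 -0.0105  0.0915] z98 0.097
top mat 1174
[465.8 -20.2] [173.6 133.2] 6.69308614730835
[[372.0, 36.0], [387.0, -96.0], [560.0, -76.0], [544.0, 56.0]]
scene bar 114 [474.1  -7.7] [19.3 93.9] 5.3 mean [ 0.4748 -0.0096  0.0913] z98 0.099
scene mat 624
[463.1 -20.5] [174.2 129.2] 7.318260669708252
[[369.0, 32.0], [385.0, -96.0], [558.0, -73.0], [541.0, 55.0]]
top 123
top [ 0.4228 -0.1024  0.0396] all [ 0.407 -0.123  0.017] [ 0.442 -0.084  0.043]
scene 76
top [ 0.4276 -0.1017  0.038 ] all [ 0.407 -0.12   0.018] [ 0.444 -0.083  0.041]
```

View pics/v12.png

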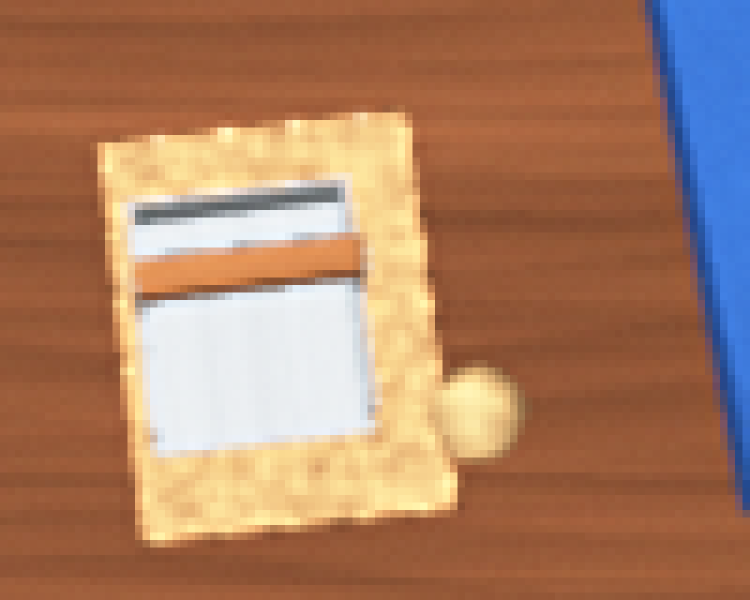

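The scoop lies flat and upright on its mat, and the spilt ball rests against the mat's edge at (480,412) px. I'll pick it up with the fingers.

```bash
python3 - <<'E'
from h import *
q=lambda z:tip([.425,-.107,z],.05)
plan([(q(.2),60,.05,1),(q(.06),60,.04,1),(q(.010),60,.02,1)])
E
```

```text
7 | -0.71,-0.16,0.03,0,0,0.1,60, -0.71,-0.16,0.03,0,0,0.1,60, -0.71,-0.15,0.04,0,0,0.1,60, -0.71,-0.14,0.03,0,0.01,0.1,60, -0.71,-0.13,0.03,0,0,0.11,60, -0.7,-0.13,0.04,0,0.01,0.1,60, 0,0,0,0,0,0,60
5 | 0,0,0.58,0,0,0,60, 0,0,0.58,0,0,0,60, 0,0,0.59,0,0,0,60, 0,0,0.58,0,0,0,60, 0,0,0,0,0,0,60
4 | 0,0,0.28,0,0,0,60, 0,0,0.28,0,0,0,60, 0,0,0.28,0,0,0,60, 0,0,0,0,0,0,60
rows 16
```

>>> jog_arm --commands '[-0.71, -0.16, 0.03, 0, 0, 0.1, 60, -0.71, -0.16, 0.03, 0, 0, 0.1, 60, -0.71, -0.15, 0.04, 0, 0, 0.1, 60, -0.71, -0.14, 0.03, 0, 0, 0.1, 60, -0.71, -0.13, 0.03, 0, 0, 0.11, 60, -0.7, -0.13, 0.04, 0, 0, 0.1, 60, 0, 0, 0, 0, 0, 0, 60, 0, 0, 0.58, 0, 0, 0, 60, 0, 0, 0.58, 0, 0, 0, 60, 0, 0, 0.59, 0, 0, 0, 60, 0, 0, 0.58, 0, 0, 0, 60, 0, 0, 0, 0, 0, 0, 60, 0, 0, 0.28, 0, 0, 0, 60, 0, 0, 0.28, 0, 0, 0, 60, 0, 0, 0.26, 0, 0, 0, 60, 0, 0, 0, 0, 0, 0, 60]'

```text
t: 53.88
tool_pos: [0.4246, -0.1058, 0.0101]
tool_rot: [-2.163, -2.278, 0.002]
contact_force: [0.5, -0.6, -0.3]
opening: 0.06
grip_force: 0.0
```

>>> jog_arm --commands '[0, 0, 0, 0, 0, 0, 25, 0, 0, 0, 0, 0, 0, 25, 0, 0, 0, 0, 0, 0, 25, 0, 0, 0, 0, 0, 0, 25, 0, 0, 0, 0, 0, 0, 25, 0, 0, -0.4, 0, 0, 0, 25, 0, 0, -0.8, 0, 0, 0, 25, 0, 0, -0.8, 0, 0, 0, 25, 0, 0, -0.8, 0, 0, 0, 25, 0, 0, -0.5, 0, 0, 0, 25, 0, 0, 0, 0, 0, 0, 25]' --newtons 40

```text
t: 55.25
tool_pos: [0.4263, -0.1063, 0.2115]
tool_rot: [2.159, 2.274, 0.002]
contact_force: [-0.1, -0.5, -0.9]
opening: 0.0352
grip_force: 40.0
```

```bash
python3 - <<'E'
from h import *
q=lambda z:tip([.555,.26,z],.1)
plan([(q(.22),25,.05,1),(q(.145),25,.03,1)])
E
```

```text
9 | 0.75,0.31,-0.02,0.01,0,-0.06,25, 0.75,0.31,-0.02,0.01,0.01,-0.06,25, 0.74,0.32,-0.02,0,0,-0.06,25, 0.74,0.32,-0.02,0.01,0.01,-0.06,25, 0.74,0.32,-0.02,0,0,-0.06,25, 0.74,0.33,-0.02,0.01,0.01,-0.06,25, 0.74,0.33,-0.01,0,0,-0.06,25, 0.73,0.34,-0.02,0.01,0.01,-0.06,25, 0,0,0,0,0,0,25
4 | 0,0,0.42,0,0,0,25, 0,0,0.42,0,0,0,25, 0,0,0.41,0,0,0,25, 0,0,0,0,0,0,25
rows 13
```

>>> jog_arm --commands '[0.75, 0.31, -0.02, 0, 0, -0.06, 25, 0.75, 0.31, -0.02, 0, 0, -0.06, 25, 0.74, 0.32, -0.02, 0, 0, -0.06, 25, 0.74, 0.32, -0.02, 0, 0, -0.06, 25, 0.74, 0.32, -0.02, 0, 0, -0.06, 25, 0.74, 0.33, -0.02, 0, 0, -0.06, 25, 0.74, 0.33, -0.01, 0, 0, -0.06, 25, 0.73, 0.34, -0.02, 0, 0, -0.06, 25, 0, 0, 0, 0, 0, 0, 25, 0, 0, 0.5, 0, 0, 0, 25, 0, 0, 0.5, 0, 0, 0, 25, 0, 0, 0.45, 0, 0, 0, 25, 0, 0, 0, 0, 0, 0, 25, 0, 0, 0, 0, 0, 0, 55, 0, 0, 0, 0, 0, 0, 55, 0, 0, 0, 0, 0, 0, 55, 0, 0, -0.7, 0, 0, 0, 55, 0, 0, -0.8, 0, 0, 0, 55, 0, 0, -0.8, 0, 0, 0, 55, 0, 0, 0, 0, 0, 0, 55]'

```text
t: 57.75
tool_pos: [0.5562, 0.2614, 0.2758]
tool_rot: [2.103, 2.324, 0.015]
contact_force: [-0.3, 0.1, 0.1]
opening: 0.0549
grip_force: 0.0
```

>>> jog_arm --commands '[0.8, -0.6, -0.2, 0, 0, 0, 55, 0.8, -0.6, 0, 0, 0, 0, 55, 0.8, -0.6, 0, 0, 0, 0, 55, 0.8, -0.6, 0, 0, 0, 0, 55, 0.8, -0.6, 0, 0, 0, 0, 55, 0, 0, 0, 0, 0, 0, 55, 0, 0, 0, 0, 0, 0, 55]'

```text
t: 58.62
tool_pos: [0.3505, 0.481, 0.2794]
tool_rot: [2.106, 2.329, -0.003]
contact_force: [1.0, -0.7, 0.2]
opening: 0.0548
grip_force: 0.0
```

```bash
python3 lev.py; python3 find.py; python3 balls.py; python3 - <<'E'
from h import *
print(ctrl.get_obs()["t"])
d=eyes.get_image("top");cv2.imwrite("pics/v13.png",cv2.resize(d["image"][90:290,130:450],(800,500),interpolation=3)[:,:,::-1])
E
```

```text
top 100
[0.662 0.002 0.149] [ 0.653 -0.01   0.109] [0.673 0.011 0.175] top pt [ 0.67  -0.001  0.175]
scene 23
[0.671 0.001 0.169] [ 0.665 -0.01   0.164] [0.676 0.01  0.174] top pt [0.669 0.007 0.174]
top 0.72 [224, 155, 237, 169] [0.575 0.262 0.087] z95 0.096
top 0.7 [241, 159, 254, 171] [0.567 0.214 0.087] z95 0.095
top 0.64 [211, 156, 221, 168] [0.567 0.306 0.089] z95 0.096
top 0.56 [246, 174, 260, 188] [0.518 0.201 0.088] z95 0.097
top 0.54 [229, 188, 248, 204] [0.465 0.237 0.11 ] z95 0.118
top 0.46 [258, 171, 270, 183] [0.532 0.165 0.088] z95 0.096
scene 0.67 [398, 207, 403, 219] [0.541 0.29  0.086] z95 0.095
scene 0.61 [377, 192, 388, 202] [0.473 0.238 0.106] z95 0.117
scene 0.53 [390, 216, 399, 229] [0.586 0.261 0.088] z95 0.095
wrist 0.71 [451, 379, 471, 396] [0.558 0.214 0.085] z95 0.091
wrist xmax None tops []
scene xmax None tops []
  wall y [-0.0679  0.0712] x 0.1539
59.125
```

View pics/v13.png

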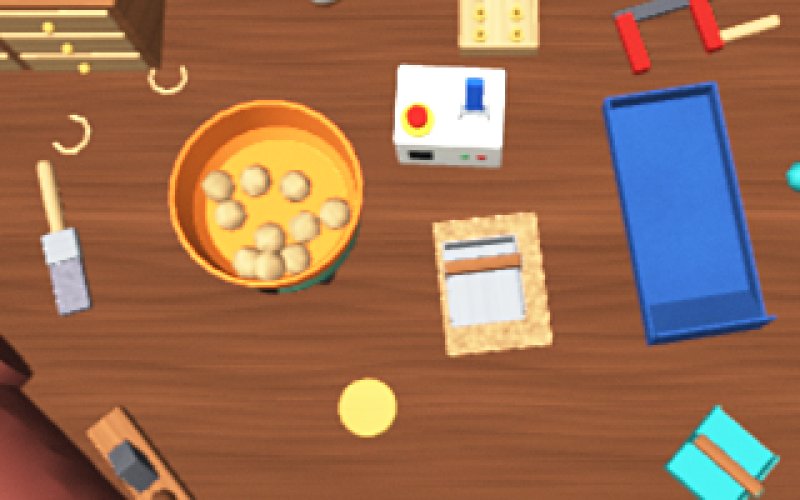

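All ten balls are in the bowl, at (217–335, 180–265 px). The tray is empty, the lever is up, and the scoop is on its mat at (485,282). I'm handing the job in.

```bash
python3 -c "
from station import job
print(job.finish_job())"
```

```text
the job is handed in; nothing more can be done
None
```

The job is handed in (no verdict came back): the switch tripped and its lever is fully back up, all 10 balls are in the orange bowl (9 by scoop, 1 picked off the bench after it spilt), and the scoop is upright on its mat.

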